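# Shut down a drive dock and file its drive in the slanted rack

## Robot

A 6-joint arm with a two-finger parallel gripper is mounted at the origin on the work surface. World frame = base frame: x ahead of the robot, y to its left, z up, the work surface at z = 0. Lengths are in m, angles in rad, forces in N, time in s.
With the tool pointing down it reaches from about 0.375 to 0.825 m from the base axis. Payload 5.5 kg.
Tool frame: the origin (TCP) lies on the centre line of the jaws, within the pads' length; the fingertips stand 17 mm ahead of it and the grasp point (between the pads) lies 2 mm behind it; z points along the fingers, y is the direction in which the jaws open and shut (so a half turn about z gives the same grasp; the last joint's range is limited). The gripper opens to 85 mm and grips with 20 to 120 N. Pads are 22 mm wide; open, the fingers measure 114 mm over their backs; the gripper's body (76 mm by 85 mm) begins 54 mm behind the grasp point. The pads swing forward as they close: fully open they stand 13 mm farther back than shut.
Start: joints at [1.131, 0.314, -0.047, 1.21, 0, 1.571], TCP at [0.255, 0.543, 0.248] pointing down, gripper open.
Joint ranges: [-2.67, 2.67], [-0.69, 1.73], [-1.03, 1.25], [-2.08, 2.16], [-1.42, 1.45], [-3.14, 3.14]. Speed limits (rad/s): [2.39, 2.39, 3.01, 3.14, 3.14, 3.14].

## Interface

Orientations are given as a unit quaternion [w, x, y, z].
In Python, from workcell import r gives the robot as it stands.
- The arm moves only by the tool jog_arm, never from a script. Its argument "targets" is a list of rows, each an object of numbers: "dx", "dy", "dz": the shift along the world's x, y, z in m; "rx", "ry", "rz": the turn, a rotation vector about the world's x, y, z in rad; "fingers": the opening, from -1 (shut) to 1 (fully open). A call has 1 to 8 rows; each row shifts and turns the pose as measured when the row begins; what a row does not reach is not made up. A row lasts 1/10 s, in which the tool goes at most 50 mm and 8.59 degrees, less where a joint would pass 70% of its speed; a pose out of reach is approached as far as the arm can. A call is refused whole if a number of a shift passes 0.05 or a number of a turn 0.15, either way. A call with a gripper value outside its range is refused whole. The fingers move at their own pace and stop on an object; the grip force is fixed at half the most. Time passes only in rows, so rows that do not move let the fingers close. It gives the time, the measured TCP pose, the force and the opening at its end, in the units of the state.
- r.get_state(): the state, without advancing time (a new reading comes with each control period).
- r.camera(name): name is "side" or "top"; returns a dict with "color" (400x640x3 uint8, red, green, blue), "depth" (400x640 float32, m along the optical axis (not along the pixel's ray), 0 where there is no reading), "mtx" (3x3 intrinsics, pixels), "k1" (the pictures are not rectified: a ray, as slopes to the right and down, at radius r is drawn at 1 + k1 r^2 times it, then the intrinsics apply), "eye" and "orientation" of the camera in the world. Camera axes: x right, y up, looking along -z (the intrinsics and any distortion apply to the point x, -y, -z); pixel columns grow to the right and rows downward; lengths in m; the calibration is good to about 2 mm. A picture is of the moment at which its call begins.
- r.finish_job(): hands the job in, once; it reports no verdict.
The state is a dict: "clock": time; "qpos": joint angles; "joint_velocities": joint speeds; "tau": joint torques, N m; "tcp_pos": TCP position; "eef_rot": TCP orientation; "contact_force": force on the tool from outside, world axes, zero at the start; "ft_torque": the same for the moment, N m; "gripper_width": finger opening in m.
Only numpy, scipy, OpenCV 4.12 (cv2) and the standard library are available. Lean on these libraries where they do the work, as an engineer would, in place of code of your own. Each camera call takes 0.05 s, during which the arm holds its last target.

## Task

The drive in the dock is finished: press the dock's red power button fully down to switch it off, then lift the drive out and slide it edgewise into the empty pocket of the slanted blue rack. Seat it gently, all the way to the pocket's floor, before you let go of it. Leave the two stored drives, the red mug and the screwdriver where they are.

Things in the scene. Friction and masses are not known exactly. Their poses are not given: they have to be found in the camera images.
- power (a joint): red round power button of the dock, 26 mm across, on the dock's top; 0 = released, 0.006 m = fully down, a spring brings it back up; about 4 N at full travel; it counts as pressed beyond 0.0045 m
- power_top (a point): centre of the top of the red power button; pressed straight down. It lies 62 mm from the drive's mid plane, to the dock's front; the drive stands 75 mm above the dock's top
- dock_slot (a point): centre of the mouth of the dock's slot, level with the dock's top, 60 mm above the desk. x points from the dock's front (the button's side) to its back, across the slot; y along it; z up. Slot 12.5 (x) by 73 mm (y), 25 mm deep, vertical. The dock is a black and grey box 125 (x) by 115 (y) by 60 mm, fixed; the slot lies 22 mm behind its middle
- drive_mid (a point): centre of the loose drive (about 0.12 kg) that stands in the dock: a flat aluminium box with a white label and an orange stripe on one face, a green circuit board on the other, 9.5 mm thick (x), 70 mm wide (y) and 100 mm long (z, up while it stands in the dock). In the dock its lower 25 mm are in the slot, with 1.5 mm of play either way
- rack: slanted rack: dark steel base 215 (x) by 106 (y) mm, 6 mm thick with 22 mm high side rails, fixed to the desk, with three like blue pockets in a row along x, 56 mm apart, one of them (any) empty. Origin under the base's centre; x points from front to back, z up. Pockets and the drives in them lean 30 degrees from vertical, tops towards the front (-x)
- pocket_a_floor (a point): centre of the floor of the EMPTY pocket, 26 mm above the desk. z points out along the way in, 30 degrees off vertical, y level along the width, x across the thickness. Inside 12.5 (x) by 75 mm (y), straight for 32 mm from the floor, all sides then flare by 4 mm to the mouth, 40 mm up; walls 4 mm. A drive fully home has its centre 50 mm along z; 60 mm stand out
- stored_b_mid (a point): centre of the stored drive with a green stripe, same size as the loose drive, in another pocket of the rack, leaning likewise; its top stands out 60 mm, do not disturb it; the axes here are those of the rack, z up
- stored_c_mid (a point): centre of the stored drive with a yellow stripe, likewise
- cup: red mug, 82 mm across and 95 mm high, standing beyond the dock and rack; origin under its centre
- screwdriver: yellow-handled screwdriver, 190 mm long, lying on the desk between dock and rack; origin under its middle
Not all that is in view belongs to the job. What is shaped like the part that bears power but green or purple is not meant.

How it is judged:
By the outcome, as a careful person would: the job done as asked, in the order asked, and still so for the second after the job is handed in, with the robot touching nothing.
It also fails if it takes over 58 s, if anything falls off the work surface, if the arm or the gripper's body presses on something with over 40 N, if the wrist force passes 120 N, or if a joint passes its speed limit or range.

## Working session

There is one attempt and no reset: what is moved stays moved. The work goes in short steps, Python scripts to look and compute and a tool call to move; the robot and the scene stay as the last step left them, time stands still between calls to the robot, and variables do not carry over. Pictures are saved under pics/ and viewed, and the job is handed in when it is done.

Besides the shell and the picture viewer there is one more tool, called after "Request:" as a command line: name --argument value ..., lists and objects as JSON in quotes. jog_arm: Moves the arm, as the interface text tells. Its arguments: {"type":"object","properties":{"targets":{"type":"array"}},"required":["targets"]}

```bash
mkdir -p pics; ls; cat > h.py <<'E'
import numpy as np, cv2, pickle
from scipy.spatial.transform import Rotation as R
from workcell import r
def snap(tag):
    out={}
    for n in ("side","top"):
        c=r.camera(n); out[n]=c
        cv2.imwrite(f"pics/{tag}_{n}.png",c["color"][:,:,::-1])
    pickle.dump(out,open(f"{tag}.pkl","wb")); return out
def load(tag): return pickle.load(open(f"{tag}.pkl","rb"))
def rot(c):
    q=np.array(c["orientation"],float)
    return R.from_quat([q[1],q[2],q[3],q[0]]).as_matrix() if q.size==4 else q
def rays(c,uv):
    uv=np.asarray(uv,float).reshape(-1,1,2)
    p=cv2.undistortPoints(uv,np.array(c["mtx"],float),np.array([c["k1"],0,0,0,0.]))[:,0]
    d=np.c_[p[:,0],-p[:,1],-np.ones(len(p))]
    return d@rot(c).T
def pts(c,uv):
    uv=np.asarray(uv,float).reshape(-1,2)
    z=c["depth"][uv[:,1].round().astype(int),uv[:,0].round().astype(int)]
    return np.array(c["eye"])+rays(c,uv)*z[:,None]
def cloud(c):
    u,v=np.meshgrid(np.arange(640),np.arange(400))
    P=pts(c,np.c_[u.ravel(),v.ravel()]).reshape(400,640,3)
    P[c["depth"]==0]=np.nan
    return P
def proj(c,X):
    X=(np.asarray(X,float).reshape(-1,3)-np.array(c["eye"]))@rot(c)
    X=np.c_[X[:,0],-X[:,1],-X[:,2]]
    return cv2.projectPoints(X,np.zeros(3),np.zeros(3),np.array(c["mtx"],float),np.array([c["k1"],0,0,0,0.]))[0][:,0]
def tri(c1,p1,c2,p2):
    a,b=np.array(c1["eye"]),np.array(c2["eye"]); d,e=rays(c1,p1)[0],rays(c2,p2)[0]
    s=np.linalg.lstsq(np.c_[d,-e],b-a,rcond=None)[0]
    A,B=a+s[0]*d,b+s[1]*e
    return (A+B)/2,np.linalg.norm(A-B)
E
python3 - <<'E'
from h import *
o=snap("a")
for n,c in o.items(): print(n,c["eye"],c["orientation"],c["mtx"],c["k1"])
print(r.get_state())
E
```

```text
pics
side [ 0.32727475 -0.26344748  0.63252366] [ 0.89719124  0.31828181 -0.10677056 -0.28695752] [[367.89954482   0.         313.3047841 ]
 [  0.         367.89954482 196.06925422]
 [  0.           0.           1.        ]] -0.021838287045587646
top [0.4347117  0.09172324 0.98692043] [-0.70182014 -0.06078637  0.06904171  0.70638994] [[429.0390549    0.         322.36040927]
 [  0.         429.0390549  204.12394478]
 [  0.           0.           1.        ]] -0.001965055749481195
{'clock': 0.1, 'qpos': array([ 1.13098251e+00,  3.14160798e-01, -4.79639583e-02,  1.21022104e+00,
       -7.45190934e-06,  1.57080168e+00]), 'joint_velocities': array([ 0.0005753 , -0.00033392,  0.00179316, -0.00022605,  0.00051683,
        0.00155317]), 'tau': array([-2.17215684e-04, -5.40766954e+01,  3.40540695e+01,  1.12281844e-02,
       -4.93225957e-05,  1.52741751e-05]), 'tcp_pos': array([0.2552534 , 0.54244848, 0.24752412]), 'eef_rot': array([-1.65361099e-04,  2.18141322e-01,  9.75916883e-01, -7.56889100e-04]), 'contact_force': array([-0.91961246, -0.8226278 ,  0.21109535]), 'ft_torque': array([-0.00308142, -0.01002214,  0.03342711]), 'gripper_width': 0.0852852874163248}
```

View pics/a_side.png

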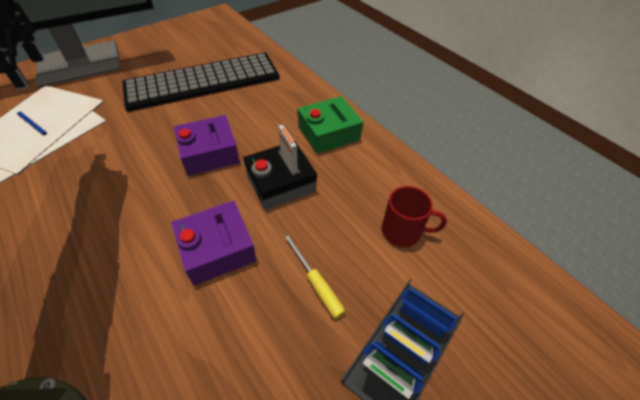

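View pics/a_top.png

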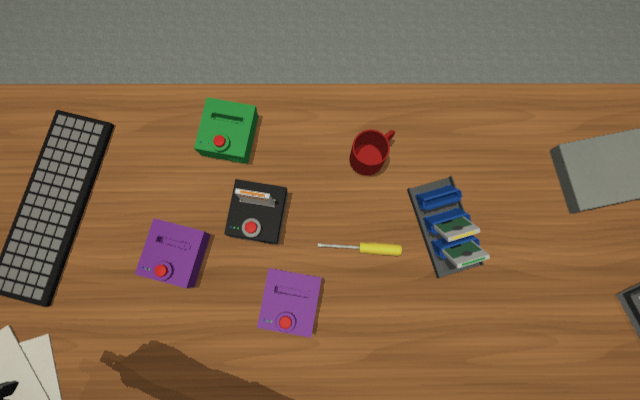

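The top view shows the black dock at about (257,212), its button at (251,228) and the drive's top at (253,194). The rack is at about (447,228), its empty pocket at (438,198), with drives in the two nearer pockets. Next I'll measure with depth from both views.

```bash
python3 - <<'E'
from h import *
o=load("a")
for n,boxes in (("top",[(200,165,310,255),(395,160,505,290)]),("side",[(225,110,335,220),(330,270,480,400)])):
    for i,(a,b,c_,d) in enumerate(boxes):
        im=o[n]["color"][b:d,a:c_,::-1]; f=min(800/im.shape[1],600/im.shape[0])
        cv2.imwrite(f"pics/crop_{n}{i}.png",cv2.resize(im,None,fx=f,fy=f,interpolation=cv2.INTER_CUBIC)); print(n,i,f)
for n in o:
    P=cloud(o[n]); C=o[n]["color"].astype(int)
    z=P[:,:,2]; print(n,"table z med",np.nanmedian(z[150:300]), np.nanmean(np.isnan(z)))
    # red
    m=(C[:,:,0]>150)&(C[:,:,1]<80)&(C[:,:,2]<80)
    k,l,s,cen=cv2.connectedComponentsWithStats(m.astype(np.uint8))
    for i in range(1,k):
        if s[i,4]>20: print("red",cen[i].round(1),s[i,4],np.nanmedian(P[l==i],0).round(4))
E
```

```text
top 0 6.666666666666667
top 1 4.615384615384615
side 0 5.454545454545454
side 1 4.615384615384615
side table z med 0.0006603140393225959 0.0039609375
red [315.  111.9] 45 [0.7473 0.3069 0.0822]
red [184.  131.9] 58 [0.4642 0.4171 0.0822]
red [260.5 163.6] 76 [0.5541 0.2332 0.0822]
red [186.5 234.2] 119 [0.3578 0.1567 0.0834]
top table z med 0.000986547759740608 0.00383984375
red [218.5 140.2] 85 [0.7479 0.3078 0.0817]
red [369.1 155.1] 331 [ 0.7355 -0.0328  0.0048]
red [250.1 226.7] 99 [0.5546 0.234  0.082 ]
red [160.  270.2] 103 [0.4655 0.4187 0.082 ]
red [284.8 322. ] 116 [0.3589 0.1586 0.0818]
```

View pics/crop_top0.png

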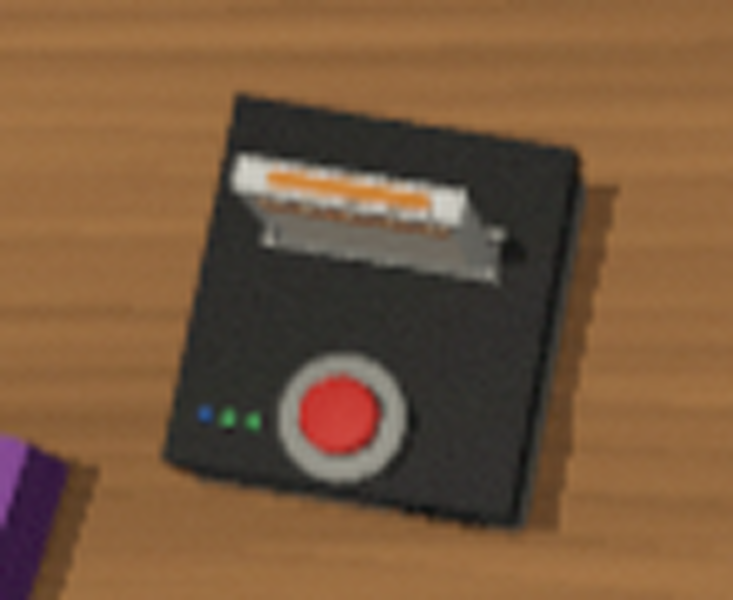

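View pics/crop_top1.png

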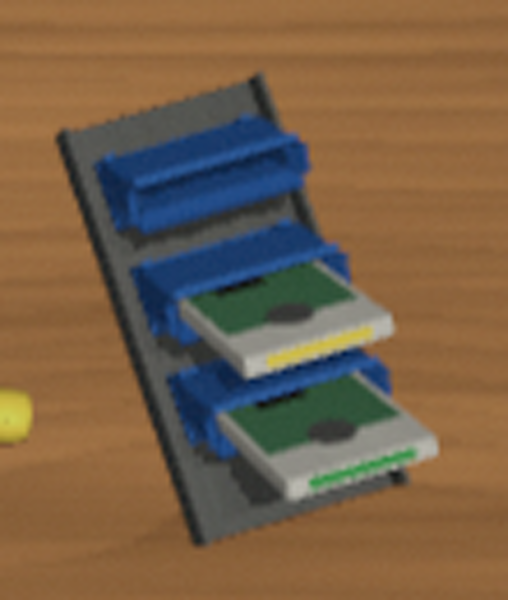

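View pics/crop_side0.png

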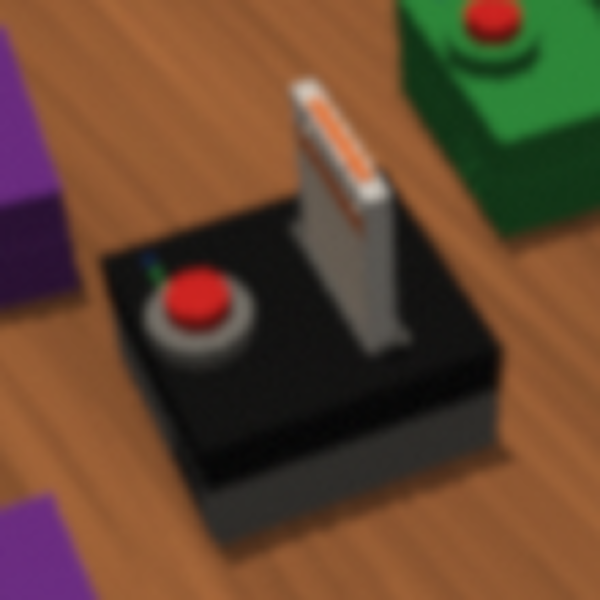

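View pics/crop_side1.png

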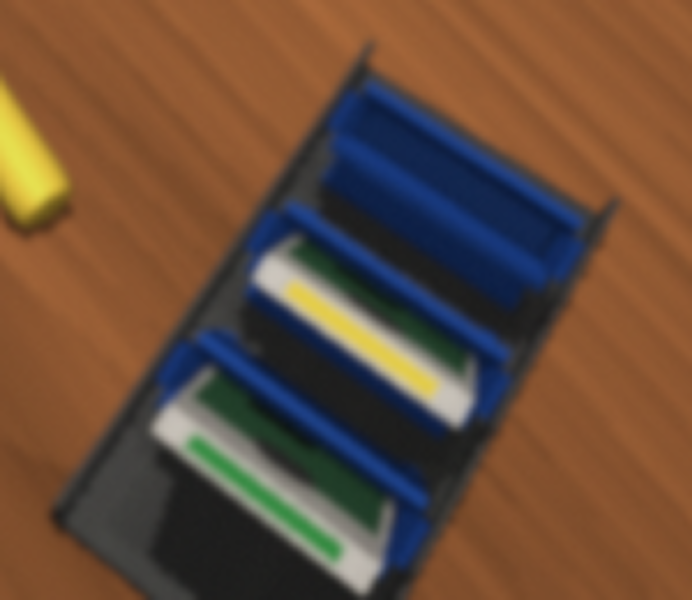

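```bash
python3 - <<'E'
from h import *
o=load("a")
def rect(Q):
    c,s,a=cv2.minAreaRect((Q[:,:2]*1000).astype(np.float32))
    return np.round(c,1),np.round(s,1),round(a,2)
for n in o:
    P=cloud(o[n]); C=o[n]["color"].astype(int)
    near=(np.abs(P[:,:,0]-.59)<.12)&(np.abs(P[:,:,1]-.24)<.1)
    zz=P[:,:,2]
    m=near&(zz>.128)
    m=near&(zz>.131)&(zz<.142)
    Q=P[m]; print(n,"drive top",len(Q),Q.mean(0).round(4),rect(Q),np.percentile(P[near&(zz>.11)][:,2],[5,50,95]).round(4))
    m=near&(np.abs(zz-.06)<.004)&(C.max(2)<80); Q=P[m]
    k=cv2.morphologyEx(m.astype(np.uint8),cv2.MORPH_OPEN,np.ones((3,3)))>0
    print(" dock top",len(Q),rect(P[k]),np.median(Q[:,2]))
    # grey collar & red
    # rack: dark base/rails
    nr=(P[:,:,0]>.48)&(P[:,:,0]<.75)&(P[:,:,1]>-.32)&(P[:,:,1]<-.08)
    m=nr&(zz>.01)&(zz<.2); m=cv2.morphologyEx(m.astype(np.uint8),cv2.MORPH_OPEN,np.ones((2,2)))>0
    print(" rack", m.sum(), P[m].min(0).round(3),P[m].max(0).round(3))
    b=nr&(C[:,:,2]>C[:,:,0]+40)&(C[:,:,2]>C[:,:,1]+30)
    kk,l,s,cen=cv2.connectedComponentsWithStats(b.astype(np.uint8))
    for i in range(1,kk):
        if s[i,4]>40: 
            Q=P[l==i]; Q=Q[~np.isnan(Q[:,0])]
            print("  blue",cen[i].round(1),len(Q),Q.min(0).round(4),Q.max(0).round(4)); 
            t=Q[Q[:,2]>np.percentile(Q[:,2],99)-.006]; print("   toprect",rect(t),t[:,2].mean().round(4))
    st=nr&(zz>.085)
    kk,l,s,cen=cv2.connectedComponentsWithStats(st.astype(np.uint8))
    for i in range(1,kk):
        if s[i,4]>20: print("  tall",cen[i].round(1),s[i],P[l==i].mean(0).round(4),P[l==i].max(0).round(4))
E
```

```text
side drive top 135 [0.6147 0.2201 0.1352] (array([615.6, 221.8]), array([71.8, 10.3]), 80.75) [0.1132 0.1317 0.1366]
 dock top 1638 (array([594.3, 226.4]), array([118.7, 125.7]), 80.44) 0.06019272406799786
 rack 4732 [nan nan nan] [nan nan nan]
  blue [427.  311.8] 1358 [ 0.5943 -0.2298  0.004 ] [ 0.6727 -0.1287  0.0697]
   toprect (array([ 624.2, -182.6]), array([12.2, 89.5]), 14.82) 0.0665
  blue [414.4 332.9] 383 [ 0.5415 -0.2451  0.0054] [ 0.614  -0.1453  0.0702]
   toprect (array([ 570.4, -198.8]), array([12.3, 89.4]), 16.71) 0.0667
  blue [403.9 347.4] 101 [ 0.5501 -0.2374  0.0085] [ 0.5729 -0.1633  0.0132]
   toprect (array([ 561.7, -200.6]), array([ 4.5, 77. ]), 15.81) 0.0111
  blue [396.1 362.7] 488 [ 0.4889 -0.2611  0.0057] [ 0.5523 -0.1631  0.0701]
   toprect (array([ 516.5, -215.1]), array([13.9, 89.4]), 17.64) 0.0667
  tall [409.1 342. ] [385 323  48  39 551] [ 0.5362 -0.2095  0.1088] [ 0.5608 -0.1718  0.1175]
  tall [395.5 378.4] [369 353  45  46 489] [ 0.4892 -0.2324  0.105 ] [ 0.5069 -0.1865  0.1179]
top drive top 171 [0.6154 0.2233 0.1352] (array([615.6, 223.4]), array([69.5, 10.3]), 81.11) [0.1146 0.1343 0.1376]
 dock top 2122 (array([594.2, 227.5]), array([116. , 125.6]), 80.2) 0.06005144212519409
 rack 3273 [nan nan nan] [nan nan nan]
  blue [438.4 197.3] 732 [ 0.5935 -0.2287  0.0006] [ 0.6625 -0.1372  0.0692]
   toprect (array([ 622.7, -181.7]), array([13.9, 88.4]), 19.93) 0.0654
  blue [443.3 218.1] 466 [ 0.54   -0.2437  0.0022] [ 0.6085 -0.1527  0.0691]
   toprect (array([ 568.3, -197.4]), array([12.3, 90.1]), 15.57) 0.0658
  blue [449.6 244.3] 356 [ 0.4878 -0.2595  0.0044] [ 0.5362 -0.1672  0.0689]
   toprect (array([ 515.8, -213.5]), array([10.6, 88.1]), 14.44) 0.0659
  tall [460.3 232. ] [441 223  39  19 411] [ 0.5386 -0.2053  0.1037] [ 0.5597 -0.1697  0.117 ]
  tall [471.9 255.6] [451 248  39  13 327] [ 0.4898 -0.227   0.1008] [ 0.5065 -0.1862  0.1172]
```

Both views agree. The drive's top centre is at about (0.6155, 0.2226, 0.135), and the dock's yaw is about -9.7°. The button is 62 mm from the drive, matching the text. Next I'll refine the rack's pose.

```bash
cat > fit.py <<'E'
from h import *
from scipy.optimize import least_squares
o=load("a")
s3,c3=.5,np.sqrt(.75)
def sdbox(p,c,h):
    q=np.abs(p-c)-h
    return np.linalg.norm(np.maximum(q,0),axis=1)+np.minimum(q.max(1),0)
# pocket walls in pocket frame: straight part boxes + flare slabs (approx as oriented in 2D)
def slab(p2,a,b,t):  # distance to 2D segment minus t/2
    d=b-a; s=np.clip((p2-a)@d/(d@d),0,1); return np.linalg.norm(p2-a-s[:,None]*d,axis=1)-t/2
def pocket(p):
    D=[]
    hx,hy=.00625,.0375
    out=[]
    for ax,h,oth in ((0,hx,hy),(1,hy,hx)):
        for sg in (1,-1):
            q=np.c_[sg*p[:,ax],p[:,2]]
            d=np.minimum(slab(q,np.array([h+.002,0]),np.array([h+.002,.032]),.004),slab(q,np.array([h+.002,.032]),np.array([h+.006,.040]),.004))
            lim=oth+.004+np.clip((p[:,2]-.032)/2,0,.004)
            e=np.maximum(np.abs(p[:,1-ax])-lim,0)
            out.append(np.where(e>0,np.hypot(np.maximum(d,0),e),d))
    return np.min(np.abs(out),0)
def topocket(P,x,y,yaw):
    d=P-[x,y,.026]; c,s=np.cos(yaw),np.sin(yaw)
    X=d[:,0]*c+d[:,1]*s; Y=-d[:,0]*s+d[:,1]*c; Z=d[:,2]
    return np.c_[c3*X+s3*Z,Y,-s3*X+c3*Z]
for n in ("top","side"):
    P=cloud(o[n]); C=o[n]["color"].astype(int)
    nr=(P[:,:,0]>.48)&(P[:,:,0]<.75)&(P[:,:,1]>-.32)&(P[:,:,1]<-.08)
    b=nr&(C[:,:,2]>C[:,:,0]+40)&(C[:,:,2]>C[:,:,1]+30)&(P[:,:,2]>.03)
    Q=P[b]
    # all pockets, assign by nearest
    g=lambda v:np.min([pocket(topocket(Q,v[0]-k*.056*np.cos(v[2]),v[1]-k*.056*np.sin(v[2]),v[2])) for k in (0,1,2)],0)
    r_=least_squares(g,[.65,-.175,.28],loss="soft_l1",f_scale=.0015,x_scale=[.01,.01,.1])
    print(n,"pockets",len(Q),r_.x.round(4),np.degrees(r_.x[2]).round(2),np.median(g(r_.x)).round(5))
    one=lambda v:pocket(topocket(Q1,*v))
    Q1=Q[(np.abs(topocket(Q,*r_.x))<[.02,.055,.05]).all(1)]
    r1=least_squares(one,r_.x,loss="soft_l1",f_scale=.0015,x_scale=[.01,.01,.1])
    print("  empty only",len(Q1),r1.x.round(4),np.degrees(r1.x[2]).round(2),np.median(one(r1.x)).round(5))
    S=P[nr&(P[:,:,2]>.075)]
    gd=lambda v:np.min([np.abs(sdbox(topocket(S,v[0]-k*.056*np.cos(v[2]),v[1]-k*.056*np.sin(v[2]),v[2]),[0,0,.05],[.00475,.035,.05])) for k in (1,2)],0)
    r2=least_squares(gd,r_.x,loss="soft_l1",f_scale=.0015,x_scale=[.01,.01,.1])
    print("  drives",len(S),r2.x.round(4),np.degrees(r2.x[2]).round(2),np.median(gd(r2.x)).round(5))
    rail=nr&(np.abs(P[:,:,2]-.022)<.004)&(C.max(2)<90)
    T=P[rail]; c,sz,a=cv2.minAreaRect((T[:,:2]*1000).astype(np.float32)); print("  rails",c,sz,a)
E
python3 fit.py
```

```text
top pockets 1309 [ 0.6506 -0.1734  0.2996] 17.17 0.0042
  empty only 335 [ 0.6522 -0.1741  0.2828] 16.21 0.00139
  drives 932 [ 0.6423 -0.1768  0.2823] 16.18 0.00112
  rails (565.5014038085938, -197.72264099121094) (207.02481079101562, 106.3472671508789) 15.659601211547852
side pockets 1541 [ 0.6357 -0.1801  0.2805] 16.07 0.00051
  empty only 740 [ 0.6357 -0.18    0.277 ] 15.87 0.00047
  drives 1172 [ 0.6338 -0.1799  0.2856] 16.36 0.00045
  rails (579.3069458007812, -196.49642944335938) (175.68797302246094, 105.29840087890625) 16.258304595947266
```

```bash
sed -i 's/\[.65,-.175,.28\]/[.636,-.18,.28]/' fit.py; python3 fit.py; python3 - <<'E'
from h import *
o=load("a"); v=(.6357,-.180,.28)
c,s=np.cos(v[2]),np.sin(v[2])
M=np.array([[c,-s,0],[s,c,0],[0,0,1]])@R.from_euler('y',-30,degrees=True).as_matrix()
print(M.round(3))
for n in o:
    im=o[n]["color"][:,:,::-1].copy()
    im=cv2.resize(im,None,fx=4,fy=4,interpolation=cv2.INTER_CUBIC)
    for k in range(3):
        f=np.array([v[0]-k*.056*c,v[1]-k*.056*s,.026])
        L=lambda hx,hy,z:[f+M@np.array([a*hx,b*hy,z]) for a,b in((1,1),(1,-1),(-1,-1),(-1,1))]
        for hx,hy,z,col in ((.01425,.0455,.04,(0,255,255)),(.01025,.0415,.04,(255,255,255)))+(((.00475,.035,.1,(255,0,255)),) if k else ()):
            p=(proj(o[n],L(hx,hy,z))+.5)*4-.5
            cv2.polylines(im,[p.round().astype(int)],True,col,1,cv2.LINE_AA)
    u,w=(proj(o[n],[[.58,-.2,.05]])[0]*4).astype(int)
    cv2.imwrite(f"pics/ov_{n}.png",im[max(0,w-300):w+300,u-350:u+350])
E
```

```text
top pockets 1309 [ 0.6343 -0.1798  0.2782] 15.94 0.00058
  empty only 634 [ 0.6343 -0.1797  0.279 ] 15.98 0.00056
  drives 932 [ 0.6328 -0.1797  0.2831] 16.22 0.00055
  rails (565.5014038085938, -197.72264099121094) (207.02481079101562, 106.3472671508789) 15.659601211547852
side pockets 1541 [ 0.6357 -0.1801  0.2805] 16.07 0.00051
  empty only 740 [ 0.6357 -0.18    0.277 ] 15.87 0.00047
  drives 1172 [ 0.6338 -0.1799  0.2856] 16.36 0.00045
  rails (579.3069458007812, -196.49642944335938) (175.68797302246094, 105.29840087890625) 16.258304595947266
[[ 0.832 -0.276 -0.481]
 [ 0.239  0.961 -0.138]
 [ 0.5    0.     0.866]]
```

View pics/ov_top.png

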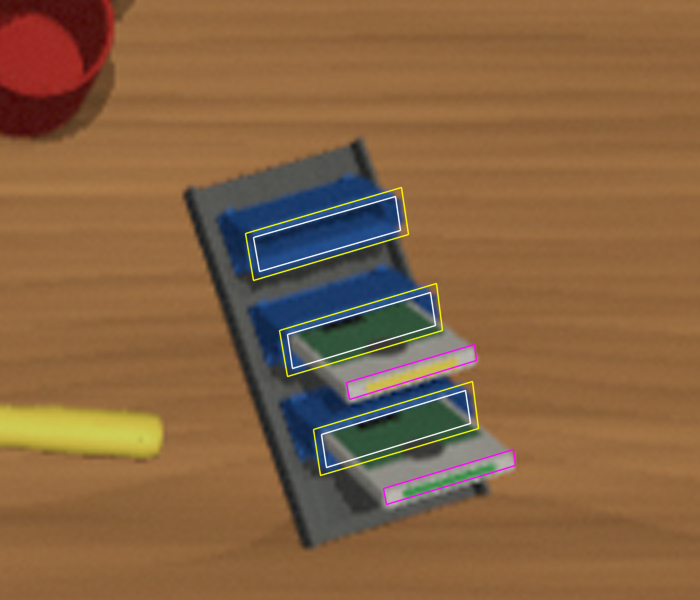

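View pics/ov_side.png

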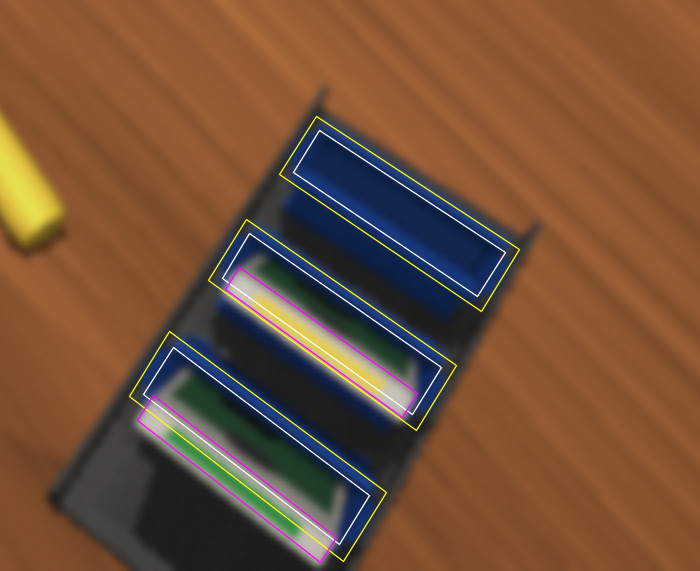

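The fit overlays match the rims and the stored drives in both views. The empty pocket's floor comes out at about (0.635, -0.180, 0.026), yaw 16°. I'll move above the button first, closing the fingers on the way.

Request:
jog_arm --targets '[{"dx": 0.03,"dy": -0.03,"rz": -0.14,"fingers": -1},{"dx": 0.034,"dy": -0.034,"rz": -0.14,"fingers": -1},{"dx": 0.034,"dy": -0.034,"rz": -0.14,"fingers": -1},{"dx": 0.034,"dy": -0.034,"rz": -0.14,"fingers": -1},{"dx": 0.034,"dy": -0.034,"rz": -0.14,"fingers": -1},{"dx": 0.034,"dy": -0.034,"rz": -0.14,"fingers": -1},{"dx": 0.034,"dy": -0.034,"rz": -0.14,"fingers": -1},{"dx": 0.03,"dy": -0.03,"rz": -0.14,"fingers": -1}]'

```text
validation failed for argument at $.ta...
```

```bash
cat >> h.py <<'E'
def toolM(): 
    q=r.get_state()["eef_rot"]; return R.from_quat([q[1],q[2],q[3],q[0]]).as_matrix()
def goal(pos,xb,zb):
    """xb: desired tool y (jaw) dir; zb: desired tool z"""
    y=np.array(xb,float);z=np.array(zb,float);y-=z*(y@z);y/=np.linalg.norm(y);x=np.cross(y,z)
    G=np.c_[x,y,z]; s=r.get_state()
    print("t",s["clock"],"tcp",s["tcp_pos"].round(4),"F",s["contact_force"].round(1),"w",s["gripper_width"].round(4),"q",s["qpos"].round(2))
    print("need d",(np.array(pos)-s["tcp_pos"]).round(4),"rot",R.from_matrix(G@toolM().T).as_rotvec().round(3))
DY=np.radians(-9.8); DX=[np.cos(DY),np.sin(DY),0]
E
python3 -c "
from h import *
goal([.5545,.2335,.13],DX,[0,0,-1])"
```

```text
Traceback (most recent call last):
  File "h.py", line 43, in goal
    print("t",s["clock"],"tcp",s["tcp_pos"].round(4),"F",s["contact_force"].round(1),"w",s["gripper_width"].round(4),"q",s["qpos"].round(2))
                                                                                         ^^^^^^^^^^^^^^^^^^^^^^^^
AttributeError: 'float' object has no attribute 'round'
```

```bash
sed -i 's/s\["gripper_width"\].round(4)/round(float(s["gripper_width"]),4)/' h.py
python3 -c "
from h import *
goal([.5545,.2335,.13],DX,[0,0,-1])"
```

```text
t 0.1 tcp [0.2553 0.5424 0.2475] F [-0.9 -0.8  0.2] w 0.0853 q [ 1.13  0.31 -0.05  1.21 -0.    1.57]
need d [ 0.2992 -0.3089 -0.1175] rot [ 1.000e-03 -1.000e-03 -1.302e+00]
```

Request:
jog_arm --targets '[{"dx": 0.03,"dy": -0.03,"dz": 0,"rx": 0,"ry": 0,"rz": -0.14,"fingers": -1}]'

```text
clock: 0.2
tcp_pos: [0.2831, 0.5146, 0.2468]
eef_rot: [-0.001, 0.285, 0.959, -0.001]
contact_force: [1.1, 0.1, 0.4]
gripper_width: 0.0732
```

All the keys are required in every row.

Request:
jog_arm --targets '[{"dx": 0.034,"dy": -0.035,"dz": 0,"rx": 0,"ry": 0,"rz": -0.145,"fingers": -1},{"dx": 0.034,"dy": -0.035,"dz": 0,"rx": 0,"ry": 0,"rz": -0.145,"fingers": -1},{"dx": 0.034,"dy": -0.035,"dz": 0,"rx": 0,"ry": 0,"rz": -0.145,"fingers": -1},{"dx": 0.034,"dy": -0.035,"dz": 0,"rx": 0,"ry": 0,"rz": -0.145,"fingers": -1},{"dx": 0.034,"dy": -0.035,"dz": 0,"rx": 0,"ry": 0,"rz": -0.145,"fingers": -1},{"dx": 0.034,"dy": -0.035,"dz": 0,"rx": 0,"ry": 0,"rz": -0.145,"fingers": -1},{"dx": 0.034,"dy": -0.035,"dz": 0,"rx": 0,"ry": 0,"rz": -0.145,"fingers": -1},{"dx": 0.03,"dy": -0.03,"dz": 0,"rx": 0,"ry": 0,"rz": -0.14,"fingers": -1}]'

```text
clock: 1.0
tcp_pos: [0.555, 0.2295, 0.2435]
eef_rot: [-0.002, 0.775, 0.633, -0.002]
contact_force: [-0.9, 1.0, 0.7]
gripper_width: -0.0
```

```bash
python3 -c "
from h import *
goal([.5545,.2335,.13],DX,[0,0,-1])"
```

```text
t 1.0 tcp [0.555  0.2295 0.2435] F [-0.9  1.   0.7] w -0.0 q [ 0.39  0.32 -0.05  1.21  0.    2.16]
need d [-0.0005  0.004  -0.1135] rot [-0.001 -0.006  0.03 ]
```

Request:
jog_arm --targets '[{"dx": 0,"dy": 0.004,"dz": -0.04,"rx": 0,"ry": -0.005,"rz": 0.03,"fingers": -1},{"dx": 0,"dy": 0,"dz": -0.04,"rx": 0,"ry": 0,"rz": 0,"fingers": -1},{"dx": 0,"dy": 0,"dz": -0.03,"rx": 0,"ry": 0,"rz": 0,"fingers": -1},{"dx": 0,"dy": 0,"dz": 0,"rx": 0,"ry": 0,"rz": 0,"fingers": -1}]'

```text
clock: 1.4
tcp_pos: [0.56, 0.2267, 0.1299]
eef_rot: [0.0, 0.769, 0.639, 0.001]
contact_force: [-1.3, 0.4, -0.6]
gripper_width: 0.0001
```

```bash
python3 -c "
from h import *
goal([.5545,.2335,.093],DX,[0,0,-1])
o=snap('b')
for n,b in (('top',(180,140,330,260)),('side',(200,80,350,230))):
    im=o[n]['color'][b[1]:b[3],b[0]:b[2],::-1]; cv2.imwrite(f'pics/b_{n}c.png',cv2.resize(im,None,fx=4,fy=4,interpolation=cv2.INTER_CUBIC))
    s=r.get_state(); T=s['tcp_pos']; print(n,proj(o[n],[T,T-[0,0,-.0]-[0,0,.017]]))
"
```

```text
t 1.4 tcp [0.56   0.2267 0.1299] F [-1.3  0.4 -0.6] w 0.0001 q [ 0.38  0.39 -0.22  0.96 -0.    2.14]
need d [-0.0055  0.0068 -0.0369] rot [-0.001  0.002  0.014]
top [[249.17789222 219.60901124]
 [250.48120615 220.83521435]]
side [[262.65925155 144.82044847]
 [263.48217288 151.0871819 ]]
```

View pics/b_sidec.png

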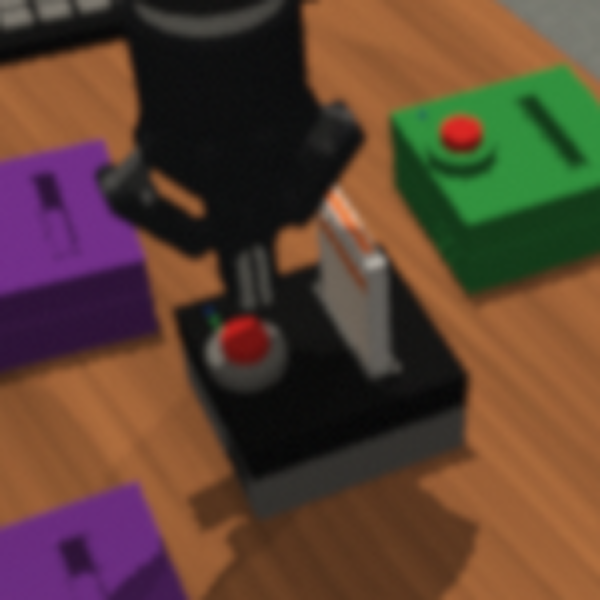

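View pics/b_topc.png

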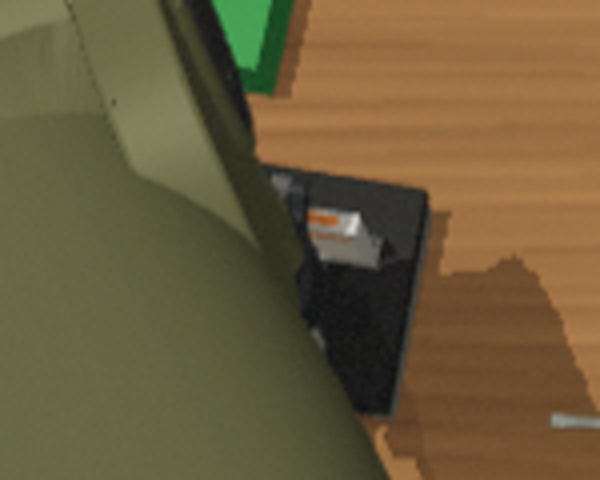

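The side view shows the shut fingertips at about (264,155), matching their projection, just behind the button at (262,165). I'll centre the tool over the button and then press in small steps.

Request:
jog_arm --targets '[{"dx": -0.0055,"dy": 0.007,"dz": 0,"rx": 0,"ry": 0,"rz": 0.014,"fingers": -1},{"dx": 0,"dy": 0,"dz": -0.02,"rx": 0,"ry": 0,"rz": 0,"fingers": -1},{"dx": 0,"dy": 0,"dz": 0,"rx": 0,"ry": 0,"rz": 0,"fingers": -1}]'

```text
clock: 1.8
tcp_pos: [0.5596, 0.2384, 0.1204]
eef_rot: [0.002, 0.764, 0.646, 0.008]
contact_force: [-0.1, 0.3, 0.3]
gripper_width: -0.0001
```

```bash
python3 -c "
from h import *
goal([.5545,.2335,.093],DX,[0,0,-1])"
```

```text
t 1.8 tcp [0.5596 0.2384 0.1204] F [-0.1  0.3  0.3] w -0.0001 q [ 0.4   0.39 -0.24  0.92  0.    2.14]
need d [-0.0051 -0.0049 -0.0274] rot [-0.007  0.016 -0.004]
```

Request:
jog_arm --targets '[{"dx": -0.005,"dy": -0.005,"dz": 0,"rx": -0.007,"ry": 0.016,"rz": -0.004,"fingers": -1},{"dx": 0,"dy": 0,"dz": 0,"rx": 0,"ry": 0,"rz": 0,"fingers": -1}]'

```text
clock: 2.0
tcp_pos: [0.5553, 0.2348, 0.1241]
eef_rot: [0.0, 0.764, 0.645, 0.001]
contact_force: [-0.1, -1.1, 0.1]
gripper_width: -0.0
```

```bash
python3 -c "
from h import *
goal([.5545,.2335,.093],DX,[0,0,-1])"
```

```text
t 2.0 tcp [0.5553 0.2348 0.1241] F [-0.1 -1.1  0.1] w -0.0 q [ 0.4   0.39 -0.23  0.95  0.    2.14]
need d [-0.0008 -0.0013 -0.0311] rot [-0.001  0.003 -0.001]
```

Request:
jog_arm --targets '[{"dx": -0.001,"dy": -0.001,"dz": -0.012,"rx": 0,"ry": 0.003,"rz": 0,"fingers": -1},{"dx": 0,"dy": 0,"dz": -0.006,"rx": 0,"ry": 0,"rz": 0,"fingers": -1},{"dx": 0,"dy": 0,"dz": 0,"rx": 0,"ry": 0,"rz": 0,"fingers": -1}]'

```text
clock: 2.3
tcp_pos: [0.5556, 0.2344, 0.1072]
eef_rot: [-0.0, 0.764, 0.645, 0.002]
contact_force: [-0.7, 0.4, -0.4]
gripper_width: -0.0002
```

```bash
python3 -c "
from h import *
goal([.5545,.2335,.093],DX,[0,0,-1])"
```

```text
t 2.3 tcp [0.5556 0.2344 0.1072] F [-0.7  0.4 -0.4] w -0.0002 q [ 0.4   0.41 -0.25  0.91  0.    2.14]
need d [-0.0011 -0.0009 -0.0142] rot [-0.003  0.003 -0.002]
```

Request:
jog_arm --targets '[{"dx": -0.001,"dy": -0.001,"dz": -0.006,"rx": 0,"ry": 0.003,"rz": 0,"fingers": -1},{"dx": 0,"dy": 0,"dz": -0.004,"rx": 0,"ry": 0,"rz": 0,"fingers": -1}]'

```text
clock: 2.5
tcp_pos: [0.5547, 0.2333, 0.0967]
eef_rot: [-0.001, 0.764, 0.645, 0.001]
contact_force: [-0.6, -0.9, 2.4]
gripper_width: 0.0002
```

Request:
jog_arm --targets '[{"dx": 0,"dy": 0,"dz": -0.004,"rx": 0,"ry": 0,"rz": 0,"fingers": -1}]'

```text
clock: 2.6
tcp_pos: [0.5548, 0.2333, 0.0926]
eef_rot: [-0.001, 0.764, 0.645, 0.001]
contact_force: [-2.5, 0.1, 24.6]
gripper_width: -0.0002
```

Request:
jog_arm --targets '[{"dx": 0,"dy": 0,"dz": -0.004,"rx": 0,"ry": 0,"rz": 0,"fingers": -1}]'

```text
clock: 2.7
tcp_pos: [0.555, 0.2334, 0.092]
eef_rot: [-0.001, 0.765, 0.645, 0.002]
contact_force: [-18.4, -8.0, 55.4]
gripper_width: 0.0001
```

The press bottomed out at TCP z 0.092, which puts the tip near 0.075. The force jumped well past the spring's 4 N, so the button is fully down. Now straight up, then over the drive with the jaws opening.

Request:
jog_arm --targets '[{"dx": 0,"dy": 0,"dz": 0.02,"rx": 0,"ry": 0,"rz": 0,"fingers": -1},{"dx": 0,"dy": 0,"dz": 0.03,"rx": 0,"ry": 0,"rz": 0,"fingers": -1},{"dx": 0,"dy": 0,"dz": 0.035,"rx": 0,"ry": 0,"rz": 0,"fingers": -1},{"dx": 0,"dy": 0,"dz": 0.03,"rx": 0,"ry": 0,"rz": 0,"fingers": 0},{"dx": 0.02,"dy": -0.003,"dz": 0.005,"rx": 0,"ry": 0,"rz": 0,"fingers": 0},{"dx": 0.02,"dy": -0.004,"dz": 0,"rx": 0,"ry": 0,"rz": 0,"fingers": 0},{"dx": 0.018,"dy": -0.003,"dz": 0,"rx": 0,"ry": 0,"rz": 0,"fingers": 0},{"dx": 0,"dy": 0,"dz": 0,"rx": 0,"ry": 0,"rz": 0,"fingers": 0}]'

```text
clock: 3.5
tcp_pos: [0.6146, 0.2232, 0.218]
eef_rot: [-0.001, 0.764, 0.645, 0.003]
contact_force: [0.1, 0.8, 0.0]
gripper_width: 0.0422
```

```bash
python3 -c "
from h import *
goal([.6155,.2227,.121],DX,[0,0,-1])
o=snap('c')
n,b='side',(200,80,350,230)
im=o[n]['color'][b[1]:b[3],b[0]:b[2],::-1]; cv2.imwrite(f'pics/c_{n}c.png',cv2.resize(im,None,fx=4,fy=4,interpolation=cv2.INTER_CUBIC))
"
```

```text
t 3.5 tcp [0.6146 0.2232 0.218 ] F [0.1 0.8 0. ] w 0.0422 q [0.35 0.42 0.04 1.18 0.   2.09]
need d [ 0.0009 -0.0005 -0.097 ] rot [-0.005  0.004 -0.002]
```

View pics/c_sidec.png

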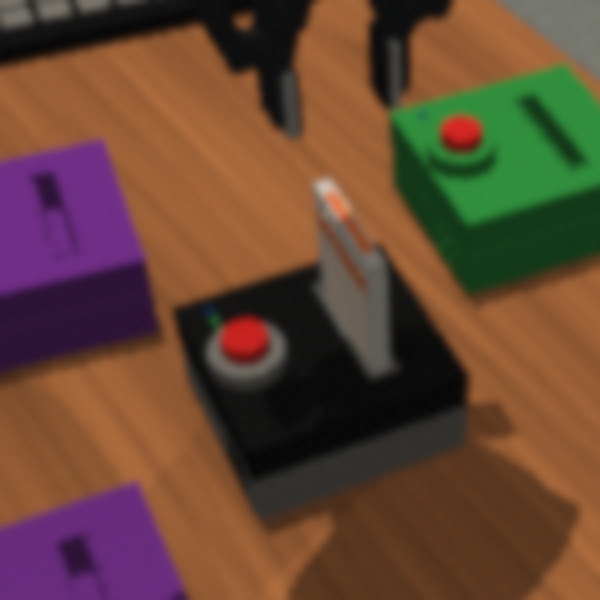

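The jaws straddle the drive, whose top in the crop is near (345,210), and the button is back up. Descending.

Request:
jog_arm --targets '[{"dx": 0.001,"dy": -0.0005,"dz": -0.03,"rx": -0.005,"ry": 0.004,"rz": -0.002,"fingers": 0},{"dx": 0,"dy": 0,"dz": -0.03,"rx": 0,"ry": 0,"rz": 0,"fingers": 0},{"dx": 0,"dy": 0,"dz": -0.01,"rx": 0,"ry": 0,"rz": 0,"fingers": 0},{"dx": 0,"dy": 0,"dz": 0,"rx": 0,"ry": 0,"rz": 0,"fingers": 0}]'

```text
clock: 4.0
tcp_pos: [0.6102, 0.2236, 0.1461]
eef_rot: [-0.001, 0.764, 0.645, -0.001]
contact_force: [0.1, -1.1, -0.6]
gripper_width: 0.0426
```

```bash
python3 -c "
from h import *
goal([.6155,.2227,.121],DX,[0,0,-1])"
```

```text
t 4.0 tcp [0.6102 0.2236 0.1461] F [ 0.1 -1.1 -0.6] w 0.0426 q [ 0.35  0.46 -0.07  1.04  0.    2.09]
need d [ 0.0053 -0.0009 -0.0251] rot [-0.    -0.003 -0.002]
```

Request:
jog_arm --targets '[{"dx": 0.005,"dy": -0.001,"dz": 0,"rx": 0,"ry": -0.003,"rz": 0,"fingers": 0},{"dx": 0.0,"dy": 0,"dz": -0.012,"rx": 0,"ry": 0,"rz": 0,"fingers": 0},{"dx": 0.0,"dy": 0,"dz": -0.01,"rx": 0,"ry": 0,"rz": 0,"fingers": 0},{"dx": 0,"dy": 0,"dz": 0,"rx": 0,"ry": 0,"rz": 0,"fingers": 0}]'

```text
clock: 4.4
tcp_pos: [0.6166, 0.2234, 0.1261]
eef_rot: [0.001, 0.764, 0.645, 0.002]
contact_force: [0.0, 0.4, -0.0]
gripper_width: 0.0425
```

```bash
python3 -c "
from h import *
goal([.6155,.2227,.121],DX,[0,0,-1])"
```

```text
t 4.4 tcp [0.6166 0.2234 0.1261] F [ 0.   0.4 -0. ] w 0.0425 q [ 0.35  0.48 -0.09  1.    0.    2.09]
need d [-0.0011 -0.0007 -0.0051] rot [-0.002  0.004 -0.003]
```

Request:
jog_arm --targets '[{"dx": -0.001,"dy": -0.0007,"dz": -0.005,"rx": 0,"ry": 0.004,"rz": -0.003,"fingers": 0},{"dx": 0,"dy": 0,"dz": 0,"rx": 0,"ry": 0,"rz": 0,"fingers": -0.6}]'

```text
clock: 4.6
tcp_pos: [0.6157, 0.2227, 0.1209]
eef_rot: [-0.001, 0.765, 0.644, 0.0]
contact_force: [-1.4, 0.6, -1.0]
gripper_width: 0.0296
```

```bash
python3 -c "
from h import *
goal([.6155,.2227,.121],DX,[0,0,-1])"
```

```text
t 4.6 tcp [0.6157 0.2227 0.1209] F [-1.4  0.6 -1. ] w 0.0296 q [ 0.35  0.49 -0.09  0.99  0.    2.09]
need d [-0.0002  0.      0.0001] rot [-0.002 -0.     0.   ]
```

Request:
jog_arm --targets '[{"dx": 0,"dy": 0,"dz": 0,"rx": 0,"ry": 0,"rz": 0,"fingers": -1},{"dx": 0,"dy": 0,"dz": 0,"rx": 0,"ry": 0,"rz": 0,"fingers": -1},{"dx": 0,"dy": 0,"dz": 0,"rx": 0,"ry": 0,"rz": 0,"fingers": -1},{"dx": 0,"dy": 0,"dz": 0,"rx": 0,"ry": 0,"rz": 0,"fingers": -1}]'

```text
clock: 5.0
tcp_pos: [0.6159, 0.2227, 0.1212]
eef_rot: [-0.001, 0.765, 0.644, 0.001]
contact_force: [-0.6, -0.6, -0.7]
gripper_width: 0.0084
```

```bash
python3 -c "
from h import *
goal([.6155,.2227,.121],DX,[0,0,-1])"
```

```text
t 5.0 tcp [0.6159 0.2227 0.1212] F [-0.6 -0.6 -0.7] w 0.0084 q [ 0.35  0.49 -0.09  0.99  0.    2.09]
need d [-0.0004  0.     -0.0002] rot [-0.002  0.     0.001]
```

It's gripped at a width of 8.4 mm with no side force. Lifting straight up.

Request:
jog_arm --targets '[{"dx": 0,"dy": 0,"dz": 0.01,"rx": 0,"ry": 0,"rz": 0,"fingers": -1},{"dx": 0,"dy": 0,"dz": 0.012,"rx": 0,"ry": 0,"rz": 0,"fingers": -1},{"dx": 0,"dy": 0,"dz": 0.015,"rx": 0,"ry": 0,"rz": 0,"fingers": -1}]'

```text
clock: 5.3
tcp_pos: [0.615, 0.222, 0.1585]
eef_rot: [-0.001, 0.765, 0.644, -0.001]
contact_force: [0.1, 0.4, -1.0]
gripper_width: 0.0087
```

Request:
jog_arm --targets '[{"dx": 0,"dy": 0,"dz": 0.03,"rx": 0,"ry": 0,"rz": 0,"fingers": -1},{"dx": 0,"dy": 0,"dz": 0.035,"rx": 0,"ry": 0,"rz": 0,"fingers": -1},{"dx": 0,"dy": 0,"dz": 0.035,"rx": 0,"ry": 0,"rz": 0,"fingers": -1},{"dx": 0,"dy": 0,"dz": 0.03,"rx": 0,"ry": 0,"rz": 0,"fingers": -1},{"dx": 0,"dy": 0,"dz": 0,"rx": 0,"ry": 0,"rz": 0,"fingers": -1}]'

```text
clock: 5.8
tcp_pos: [0.6137, 0.2221, 0.3012]
eef_rot: [-0.001, 0.765, 0.644, 0.001]
contact_force: [1.0, 0.1, -1.5]
gripper_width: 0.0083
```

```bash
cat >> h.py <<'E'
PY=np.radians(16.0); PX=np.array([np.cos(PY)*np.sqrt(.75),np.sin(PY)*np.sqrt(.75),.5]); PZ=np.array([-.5*np.cos(PY),-.5*np.sin(PY),np.sqrt(.75)])
PF=np.array([.635,-.180,.026])
E
python3 -c "
from h import *
goal(PF+PZ*(.086+.08),PX,-PZ)
o=snap('d')
n,b='side',(200,0,350,150)
im=o[n]['color'][b[1]:b[3],b[0]:b[2],::-1]; cv2.imwrite(f'pics/d_{n}c.png',cv2.resize(im,None,fx=4,fy=4,interpolation=cv2.INTER_CUBIC))
"
```

```text
t 5.8 tcp [0.6137 0.2221 0.3012] F [ 1.   0.1 -1.5] w 0.0083 q [0.35 0.4  0.2  1.36 0.   2.09]
need d [-0.0585 -0.425  -0.1315] rot [ 0.025 -0.527  0.44 ]
```

View pics/d_sidec.png

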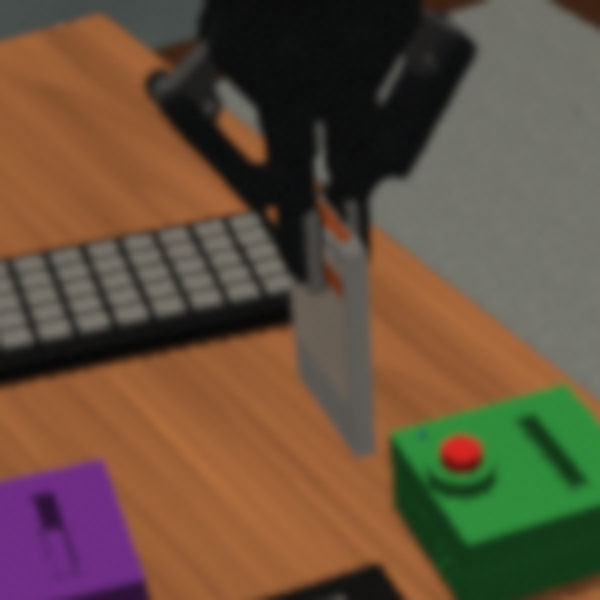

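The drive hangs straight in the jaws, its lower end at about (335,450) in the crop. I'll carry it across at height and tilt it on the way.

Request:
jog_arm --targets '[{"dx": -0.004,"dy": -0.035,"dz": 0,"rx": 0.0025,"ry": -0.05,"rz": 0.042,"fingers": -1},{"dx": -0.005,"dy": -0.04,"dz": 0,"rx": 0.0025,"ry": -0.05,"rz": 0.042,"fingers": -1},{"dx": -0.005,"dy": -0.04,"dz": 0,"rx": 0.0025,"ry": -0.05,"rz": 0.042,"fingers": -1},{"dx": -0.005,"dy": -0.04,"dz": 0,"rx": 0.0025,"ry": -0.05,"rz": 0.042,"fingers": -1},{"dx": -0.005,"dy": -0.04,"dz": 0,"rx": 0.0025,"ry": -0.05,"rz": 0.042,"fingers": -1},{"dx": -0.005,"dy": -0.04,"dz": 0,"rx": 0.0025,"ry": -0.05,"rz": 0.042,"fingers": -1},{"dx": -0.005,"dy": -0.04,"dz": 0,"rx": 0.0025,"ry": -0.05,"rz": 0.042,"fingers": -1},{"dx": -0.005,"dy": -0.04,"dz": 0,"rx": 0.0025,"ry": -0.05,"rz": 0.042,"fingers": -1}]'

```text
clock: 6.7
tcp_pos: [0.5632, -0.0973, 0.2791]
eef_rot: [0.117, 0.624, 0.758, 0.152]
contact_force: [0.7, -0.6, -1.1]
gripper_width: 0.0087
```

```bash
python3 -c "
from h import *
goal(PF+PZ*(.086+.08),PX,-PZ)"
```

```text
t 6.7 tcp [ 0.5632 -0.0973  0.2791] F [ 0.7 -0.6 -1.1] w 0.0087 q [-0.27 -0.03 -0.44  0.81  0.18  1.14]
need d [-0.008  -0.1056 -0.1093] rot [ 0.02  -0.137  0.082]
```

Request:
jog_arm --targets '[{"dx": 0,"dy": -0.03,"dz": 0,"rx": 0.005,"ry": -0.045,"rz": 0.027,"fingers": -1},{"dx": -0.003,"dy": -0.03,"dz": -0.005,"rx": 0.005,"ry": -0.045,"rz": 0.027,"fingers": -1},{"dx": -0.003,"dy": -0.03,"dz": -0.02,"rx": 0.005,"ry": -0.045,"rz": 0.027,"fingers": -1},{"dx": -0.002,"dy": -0.01,"dz": -0.03,"rx": 0,"ry": 0,"rz": 0,"fingers": -1},{"dx": 0,"dy": 0,"dz": 0,"rx": 0,"ry": 0,"rz": 0,"fingers": -1}]'

```text
clock: 7.2
tcp_pos: [0.5452, -0.2041, 0.2139]
eef_rot: [0.154, 0.584, 0.77, 0.203]
contact_force: [-0.9, 1.6, -2.3]
gripper_width: 0.0086
```

```bash
python3 -c "
from h import *
goal(PF+PZ*(.086+.08),PX,-PZ)"
```

```text
t 7.2 tcp [ 0.5452 -0.2041  0.2139] F [-0.9  1.6 -2.3] w 0.0086 q [-0.56  0.03 -0.59  0.59  0.37  0.81]
need d [ 0.0101  0.0012 -0.0442] rot [ 0.003 -0.007  0.007]
```

Request:
jog_arm --targets '[{"dx": 0.01,"dy": 0.001,"dz": -0.02,"rx": 0.003,"ry": -0.007,"rz": 0.007,"fingers": -1},{"dx": 0,"dy": 0,"dz": -0.02,"rx": 0,"ry": 0,"rz": 0,"fingers": -1},{"dx": 0,"dy": 0,"dz": 0,"rx": 0,"ry": 0,"rz": 0,"fingers": -1},{"dx": 0,"dy": 0,"dz": 0,"rx": 0,"ry": 0,"rz": 0,"fingers": -1}]'

```text
clock: 7.6
tcp_pos: [0.5537, -0.2004, 0.172]
eef_rot: [0.153, 0.582, 0.772, 0.207]
contact_force: [1.2, -0.2, -0.5]
gripper_width: 0.0086
```

```bash
cat > chk.py <<'E'
from h import *
import sys
tag=sys.argv[1]; h=float(sys.argv[2])
goal(PF+PZ*(.086+h),PX,-PZ)
o=snap(tag); s=r.get_state()
T=s['tcp_pos']; M=toolM(); d=T-PF
print("tcp in pocket frame",[round(float(d@a)*1000,1) for a in (PX,np.array([-np.sin(PY),np.cos(PY),0]),PZ)])
for n,b in (('side',(320,220,520,400)),('top',(380,150,530,290))):
    k=4
    im=cv2.resize(o[n]['color'][:,:,::-1],None,fx=k,fy=k,interpolation=cv2.INTER_CUBIC)
    PYv=np.array([-np.sin(PY),np.cos(PY),0])
    L=[PF+PX*a*.01025+PYv*c*.0415+PZ*.04 for a,c in((1,1),(1,-1),(-1,-1),(-1,1))]
    D=[[T+M@np.array([c*.035,a*.00475,z]) for a,c in((1,1),(1,-1),(-1,-1),(-1,1))] for z in (.086,-.014)]
    for X,col in ((L,(255,255,255)),(D[0],(0,255,255)),(D[1],(255,0,255))):
        cv2.polylines(im,[((proj(o[n],X)+.5)*k-.5).round().astype(int)],True,col,1,cv2.LINE_AA)
    cv2.imwrite(f'pics/{tag}_{n}c.png',im[b[1]*k:b[3]*k,b[0]*k:b[2]*k][:600,:800])
E
python3 chk.py e .08
```

```text
t 7.6 tcp [ 0.5537 -0.2004  0.172 ] F [ 1.2 -0.2 -0.5] w 0.0086 q [-0.55  0.08 -0.64  0.48  0.38  0.82]
need d [ 0.0015 -0.0025 -0.0023] rot [-0.005 -0.005 -0.001]
tcp in pocket frame [0.8, 2.5, 168.7]
```

```bash
python3 -c "
import cv2
im=cv2.imread('pics/e_sidec.png');print(im.shape)"
```

```text
(600, 800, 3)
```

View pics/e_sidec.png

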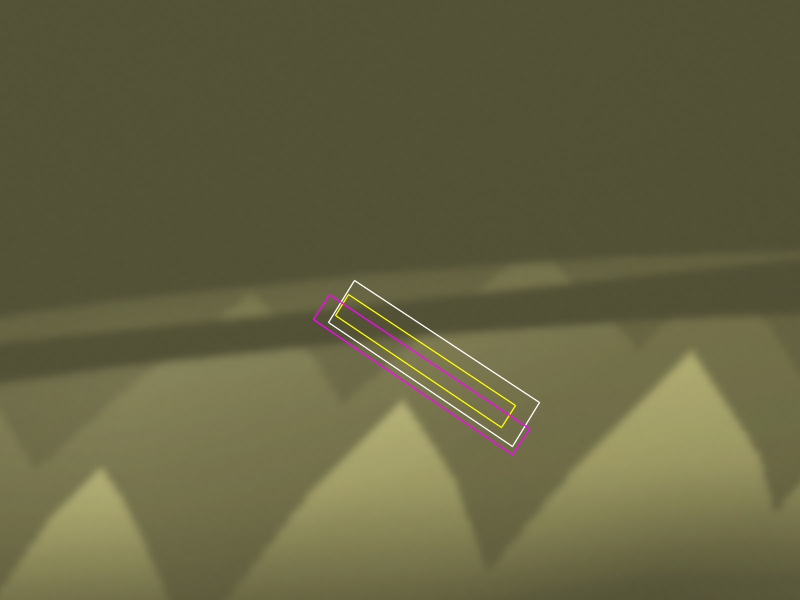

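View pics/e_topc.png

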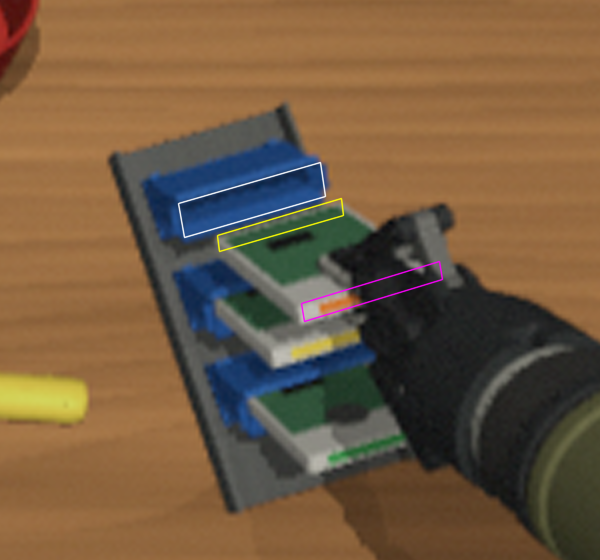

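The side camera is blocked by the arm. In the top view the held drive matches its projected outline within about a pixel, with its lower edge around (218–343, 200–250) in the crop. I'll fit the held drive to the depth from that same camera to check it against the pocket.

```bash
cat > fd.py <<'E'
import sys
from h import *
from scipy.optimize import least_squares
sys.argv=sys.argv
def fit(tag,T,M,zc=.036):
    c=load(tag)["top"]; P=cloud(c).reshape(-1,3); C=c["color"].reshape(-1,3).astype(int)
    q=(P-T)@M   # tool frame
    tip=.022
    m=(np.abs(q[:,0])<.045)&(np.abs(q[:,1])<.014)&(q[:,2]>tip)&(q[:,2]<.095)&~((C[:,2]>C[:,0]+35))
    Q=q[m]
    def g(v):
        # v: offset x,y,z, rot about z, about x
        X=(Q-[v[0],v[1],zc+v[2]])@R.from_euler('xz',v[3:5]).as_matrix()
        a=np.abs(X)-[.035,.00475,.05]
        return np.abs(np.linalg.norm(np.maximum(a,0),axis=1)+np.minimum(a.max(1),0))
    s=least_squares(g,np.zeros(5),loss="soft_l1",f_scale=.001,x_scale=[.01,.01,.01,.1,.1])
    print("drive in tool frame, mm (x along width,y thickness,z):",(s.x[:3]*1000).round(2),"rot",s.x[3:].round(3),len(Q),"med",np.median(g(s.x)).round(5))
    print("extent x",np.percentile(Q[:,0],[.5,99.5]).round(4),"z",np.percentile(Q[:,2],[99,99.8]).round(4))
if __name__=="__main__":
    s=r.get_state(); fit(sys.argv[1],s["tcp_pos"],toolM()); print("tool x",toolM()[:,0].round(3))
E
python3 fd.py e
```

```text
drive in tool frame, mm (x along width,y thickness,z): [ 1.95 -1.39  0.31] rot [ 0.003 -0.   ] 444 med 0.00044
extent x [-0.0329  0.0378] z [0.0853 0.0865]
tool x [-0.276  0.961  0.005]
```

Request:
jog_arm --targets '[{"dx": 0.001,"dy": -0.004,"dz": 0,"rx": -0.005,"ry": -0.005,"rz": -0.001,"fingers": -1},{"dx": 0.0096,"dy": 0.0028,"dz": -0.0173,"rx": 0,"ry": 0,"rz": 0,"fingers": -1},{"dx": 0,"dy": 0,"dz": 0,"rx": 0,"ry": 0,"rz": 0,"fingers": -1}]'

```text
clock: 8.0
tcp_pos: [0.567, -0.203, 0.1593]
eef_rot: [0.16, 0.58, 0.771, 0.207]
contact_force: [-1.5, 0.2, -1.5]
gripper_width: 0.0085
```

```bash
cat >> h.py <<'E'
PYv=np.array([-np.sin(PY),np.cos(PY),0])
def pk(tx=.9,ty=-1.5,tz=None):
    s=r.get_state(); d=s["tcp_pos"]-PF; p=np.array([d@PX,d@PYv,d@PZ])*1000
    F=s["contact_force"]
    print("t",s["clock"],"pk",p.round(1),"Fpk",np.round([F@PX,F@PYv,F@PZ],1),"w",round(float(s["gripper_width"]),4))
    goal(PF+PX*tx/1e3+PYv*ty/1e3+PZ*(p[2]/1e3 if tz is None else tz/1e3),PX,-PZ)
E
python3 -c "
from h import *
pk(.9,-1.5)"
```

```text
t 8.0 pk [  4.6  -3.3 151.3] Fpk [-2.   0.6 -0.5] w 0.0085
t 8.0 tcp [ 0.567  -0.203   0.1593] F [-1.5  0.2 -1.5] w 0.0085 q [-0.53  0.11 -0.65  0.43  0.37  0.83]
need d [-0.0036  0.0009 -0.0018] rot [ 0.005  0.007 -0.   ]
```

Request:
jog_arm --targets '[{"dx": -0.0035,"dy": 0.001,"dz": -0.002,"rx": 0.005,"ry": 0.007,"rz": 0,"fingers": -1},{"dx": 0,"dy": 0,"dz": 0,"rx": 0,"ry": 0,"rz": 0,"fingers": -1}]'

```text
clock: 8.2
tcp_pos: [0.5638, -0.2024, 0.1591]
eef_rot: [0.156, 0.581, 0.772, 0.207]
contact_force: [0.2, -0.5, -2.1]
gripper_width: 0.0083
```

```bash
python3 -c "
from h import *
pk(.9,-1.5)"
```

```text
t 8.2 pk [  2.   -1.9 152.6] Fpk [-1.  -0.5 -1.9] w 0.0083
t 8.2 tcp [ 0.5638 -0.2024  0.1591] F [ 0.2 -0.5 -2.1] w 0.0083 q [-0.54  0.11 -0.64  0.44  0.37  0.83]
need d [-0.001   0.0001 -0.0005] rot [ 0.001  0.001 -0.001]
```

Next, down to just above the mouth (tz about 132), with the correction included.

Request:
jog_arm --targets '[{"dx": 0.0038,"dy": 0.0015,"dz": -0.0092,"rx": 0,"ry": 0,"rz": 0,"fingers": -1},{"dx": 0.0048,"dy": 0.0014,"dz": -0.0087,"rx": 0,"ry": 0,"rz": 0,"fingers": -1},{"dx": 0,"dy": 0,"dz": 0,"rx": 0,"ry": 0,"rz": 0,"fingers": -1},{"dx": 0,"dy": 0,"dz": 0,"rx": 0,"ry": 0,"rz": 0,"fingers": -1}]'

```text
clock: 8.6
tcp_pos: [0.5735, -0.2, 0.1411]
eef_rot: [0.158, 0.581, 0.771, 0.207]
contact_force: [-0.4, -0.4, -1.9]
gripper_width: 0.0087
```

```bash
python3 -c "
from h import *
pk(.9,-1.5)"; python3 chk.py f .046; python3 fd.py f
```

```text
t 8.6 pk [  1.6  -2.2 132. ] Fpk [-1.4 -0.3 -1.4] w 0.0087
t 8.6 tcp [ 0.5735 -0.2     0.1411] F [-0.4 -0.4 -1.9] w 0.0087 q [-0.52  0.15 -0.66  0.38  0.37  0.84]
need d [-0.0008  0.0005 -0.0003] rot [0.002 0.003 0.   ]
t 8.6 tcp [ 0.5735 -0.2     0.1411] F [-0.4 -0.4 -1.9] w 0.0087 q [-0.52  0.15 -0.66  0.38  0.37  0.84]
need d [-0.0019  0.0018 -0.0008] rot [0.002 0.003 0.   ]
tcp in pocket frame [1.6, -2.3, 132.2]
drive in tool frame, mm (x along width,y thickness,z): [ 1.57 -1.17  9.01] rot [ 0.003 -0.005] 396 med 0.00044
extent x [-0.0411  0.0373] z [0.0923 0.0948]
tool x [-0.276  0.961 -0.003]
```

View pics/f_topc.png

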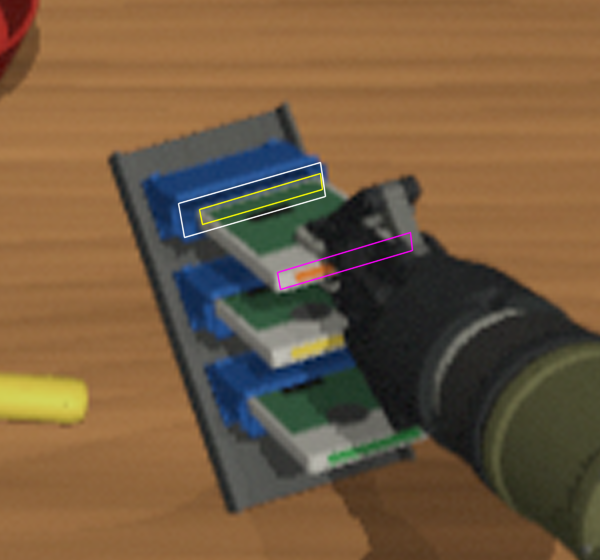

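The drive's lower edge is at the mouth and inside the rim, and the offsets are consistent (the z fit is contaminated by rim pixels). Inserting in small steps while watching the force.

Request:
jog_arm --targets '[{"dx": 0.0025,"dy": 0.0015,"dz": -0.0065,"rx": 0.001,"ry": 0.002,"rz": 0,"fingers": -1},{"dx": 0.0034,"dy": 0.001,"dz": -0.006,"rx": 0,"ry": 0,"rz": 0,"fingers": -1}]'

```text
clock: 8.9
tcp_pos: [0.5801, -0.1979, 0.1293]
eef_rot: [0.157, 0.581, 0.771, 0.207]
contact_force: [0.1, 0.7, -1.3]
gripper_width: 0.0084
```

```bash
python3 -c "
from h import *
pk(.9,-1.5)"
```

```text
t 8.9 pk [  1.6  -2.1 118.4] Fpk [-0.4  0.6 -1.3] w 0.0084
t 8.9 tcp [ 0.5801 -0.1979  0.1293] F [ 0.1  0.7 -1.3] w 0.0084 q [-0.51  0.17 -0.66  0.35  0.36  0.85]
need d [-0.0008  0.0004 -0.0004] rot [0.002 0.003 0.001]
```

Request:
jog_arm --targets '[{"dx": 0.0021,"dy": 0.0012,"dz": -0.0054,"rx": 0.002,"ry": 0.003,"rz": 0,"fingers": -1},{"dx": 0.0026,"dy": 0.001,"dz": -0.0048,"rx": 0,"ry": 0,"rz": 0,"fingers": -1}]'

```text
clock: 9.1
tcp_pos: [0.5852, -0.1955, 0.1179]
eef_rot: [0.155, 0.582, 0.771, 0.207]
contact_force: [0.1, -1.0, -1.4]
gripper_width: 0.0086
```

```bash
python3 -c "
from h import *
pk(.9,-1.5)"
```

```text
t 9.1 pk [  0.8  -1.1 105.7] Fpk [-0.9 -1.  -1.2] w 0.0086
t 9.1 tcp [ 0.5852 -0.1955  0.1179] F [ 0.1 -1.  -1.4] w 0.0086 q [-0.5   0.19 -0.66  0.33  0.36  0.86]
need d [ 0.0002 -0.0003  0.    ] rot [-0.001 -0.001  0.001]
```

Request:
jog_arm --targets '[{"dx": 0.0026,"dy": 0.0005,"dz": -0.0044,"rx": 0,"ry": 0,"rz": 0,"fingers": -1},{"dx": 0.0024,"dy": 0.0007,"dz": -0.0043,"rx": 0,"ry": 0,"rz": 0,"fingers": -1}]'

```text
clock: 9.3
tcp_pos: [0.5906, -0.1939, 0.108]
eef_rot: [0.155, 0.582, 0.771, 0.207]
contact_force: [-0.2, -0.9, -1.4]
gripper_width: 0.0084
```

```bash
python3 -c "
from h import *
pk(.9,-1.5)"
```

```text
t 9.3 pk [ 0.7 -1.1 94.3] Fpk [-1.1 -0.8 -1. ] w 0.0084
t 9.3 tcp [ 0.5906 -0.1939  0.108 ] F [-0.2 -0.9 -1.4] w 0.0084 q [-0.49  0.21 -0.67  0.3   0.36  0.87]
need d [ 0.0003 -0.0003  0.0001] rot [-0.001 -0.001  0.   ]
```

Request:
jog_arm --targets '[{"dx": 0.002,"dy": 0.0003,"dz": -0.003,"rx": 0,"ry": 0,"rz": 0,"fingers": -1}]'

```text
clock: 9.4
tcp_pos: [0.5926, -0.1934, 0.1043]
eef_rot: [0.155, 0.582, 0.771, 0.207]
contact_force: [-0.5, 0.5, -1.2]
gripper_width: 0.0083
```

Request:
jog_arm --targets '[{"dx": 0.0007,"dy": 0.0002,"dz": -0.0013,"rx": 0,"ry": 0,"rz": 0,"fingers": -1}]'

```text
clock: 9.5
tcp_pos: [0.5934, -0.193, 0.1025]
eef_rot: [0.155, 0.582, 0.771, 0.207]
contact_force: [-0.4, -0.5, -2.2]
gripper_width: 0.0086
```

```bash
python3 -c "
from h import *
pk(.9,-1.5)"
```

```text
t 9.5 pk [ 0.5 -1.1 88. ] Fpk [-1.6 -0.4 -1.6] w 0.0086
t 9.5 tcp [ 0.5934 -0.193   0.1025] F [-0.4 -0.5 -2.2] w 0.0086 q [-0.49  0.22 -0.67  0.29  0.36  0.87]
need d [ 0.0005 -0.0003  0.0002] rot [-0.001 -0.002  0.   ]
```

Request:
jog_arm --targets '[{"dx": 0.0007,"dy": 0.0001,"dz": -0.0008,"rx": 0,"ry": 0,"rz": 0,"fingers": -1}]'

```text
clock: 9.6
tcp_pos: [0.5941, -0.1928, 0.1014]
eef_rot: [0.154, 0.582, 0.771, 0.207]
contact_force: [-0.3, -0.1, -1.0]
gripper_width: 0.0086
```

Request:
jog_arm --targets '[{"dx": 0.0005,"dy": 0.0001,"dz": -0.0009,"rx": 0,"ry": 0,"rz": 0,"fingers": -1}]'

```text
clock: 9.7
tcp_pos: [0.5947, -0.1928, 0.1005]
eef_rot: [0.154, 0.582, 0.771, 0.207]
contact_force: [0.2, -0.3, -1.6]
gripper_width: 0.0086
```

```bash
python3 -c "
from h import *
pk(.9,-1.5)"
```

```text
t 9.7 pk [ 0.7 -1.2 85.7] Fpk [-0.7 -0.4 -1.4] w 0.0086
t 9.7 tcp [ 0.5947 -0.1928  0.1005] F [ 0.2 -0.3 -1.6] w 0.0086 q [-0.49  0.23 -0.67  0.29  0.36  0.87]
need d [ 0.0002 -0.0002  0.0001] rot [-0.002 -0.002  0.   ]
```

Request:
jog_arm --targets '[{"dx": 0.0004,"dy": 0.0001,"dz": -0.0007,"rx": 0,"ry": 0,"rz": 0,"fingers": -1}]'

```text
clock: 9.8
tcp_pos: [0.5951, -0.1929, 0.1004]
eef_rot: [0.155, 0.582, 0.771, 0.207]
contact_force: [-13.1, 0.2, 14.3]
gripper_width: 0.0092
```

Request:
jog_arm --targets '[{"dx": 0.0004,"dy": 0.0001,"dz": -0.0007,"rx": 0,"ry": 0,"rz": 0,"fingers": -1}]'

```text
clock: 9.9
tcp_pos: [0.5951, -0.1929, 0.1004]
eef_rot: [0.155, 0.582, 0.771, 0.207]
contact_force: [-11.1, -0.7, 11.6]
gripper_width: 0.0085
```

```bash
python3 -c "
from h import *
pk(.9,-1.5)"
```

```text
t 9.9 pk [ 0.9 -1.4 85.4] Fpk [-3.6  2.4 15.5] w 0.0085
t 9.9 tcp [ 0.5951 -0.1929  0.1004] F [-11.1  -0.7  11.6] w 0.0085 q [-0.49  0.23 -0.67  0.28  0.36  0.88]
need d [ 0.     -0.0001 -0.    ] rot [-0.002 -0.002  0.001]
```

There's firm floor contact of about 15 N along the pocket axis, at tz 85.4 mm (86 expected), with little side force. I'll look before releasing.

```bash
python3 chk.py g 0; python3 - <<'E'
from h import *
c=load("g")["top"]; P=cloud(c); 
nr=(P[:,:,0]>.48)&(P[:,:,0]<.72)&(P[:,:,1]>-.30)&(P[:,:,1]<-.1)
C=c["color"].astype(int)
for nm,m in (("orange",(C[:,:,0]>190)&(C[:,:,1]>80)&(C[:,:,1]<150)&(C[:,:,2]<90)),("yellow",(C[:,:,0]>180)&(C[:,:,1]>150)&(C[:,:,2]<110))):
    Q=P[m&nr]; 
    if len(Q): print(nm,len(Q),np.median(Q,0).round(4), "along pocket z", np.round(((np.median(Q,0)-PF)@PZ)*1000,1))
E
```

```text
t 9.9 tcp [ 0.5951 -0.1929  0.1004] F [-11.1  -0.7  11.6] w 0.0085 q [-0.49  0.23 -0.67  0.28  0.36  0.88]
need d [-0.0015  0.001   0.0001] rot [-0.002 -0.002  0.001]
tcp in pocket frame [0.9, -1.3, 85.4]
orange 9 [ 0.5819 -0.1776  0.1126] along pocket z 100.1
```

View pics/g_topc.png

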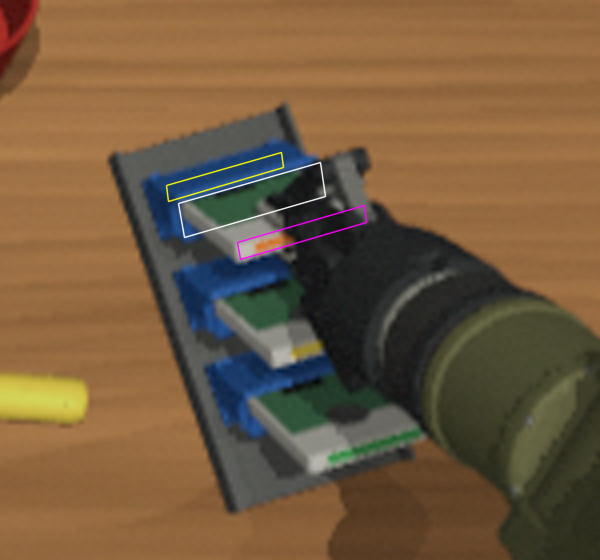

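The top of the drive is 100 mm along the pocket axis, so it's on the floor. I'll release with a small opening, because of the neighbouring drive.

Request:
jog_arm --targets '[{"dx": 0,"dy": 0,"dz": 0,"rx": 0,"ry": 0,"rz": 0,"fingers": -0.45},{"dx": 0,"dy": 0,"dz": 0,"rx": 0,"ry": 0,"rz": 0,"fingers": -0.45},{"dx": 0,"dy": 0,"dz": 0,"rx": 0,"ry": 0,"rz": 0,"fingers": -0.45}]'

```text
clock: 10.3
tcp_pos: [0.596, -0.1934, 0.102]
eef_rot: [0.156, 0.582, 0.771, 0.207]
contact_force: [-0.9, 0.0, -0.1]
gripper_width: 0.0237
```

```bash
python3 -c "
from h import *
pk(0,-1.5)"
```

```text
t 10.3 pk [ 2.3 -2.2 86.4] Fpk [-0.8  0.3  0.3] w 0.0237
t 10.3 tcp [ 0.596  -0.1934  0.102 ] F [-0.9  0.  -0.1] w 0.0237 q [-0.49  0.23 -0.67  0.28  0.36  0.88]
need d [-0.0021  0.0001 -0.0012] rot [-0.001  0.001  0.001]
```

Request:
jog_arm --targets '[{"dx": -0.0065,"dy": -0.0013,"dz": 0.0075,"rx": 0,"ry": 0,"rz": 0,"fingers": -0.45},{"dx": -0.0048,"dy": -0.0014,"dz": 0.0087,"rx": 0,"ry": 0,"rz": 0,"fingers": -0.45}]'

```text
clock: 10.5
tcp_pos: [0.5839, -0.1956, 0.118]
eef_rot: [0.155, 0.581, 0.771, 0.207]
contact_force: [0.1, 0.0, -0.4]
gripper_width: 0.0231
```

```bash
python3 -c "
from h import *
pk(0,-1.5)"
```

```text
t 10.5 pk [ -0.3  -1.  106.4] Fpk [-0.1  0.  -0.4] w 0.0231
t 10.5 tcp [ 0.5839 -0.1956  0.118 ] F [ 0.1  0.  -0.4] w 0.0231 q [-0.5   0.19 -0.67  0.33  0.36  0.86]
need d [ 0.0004 -0.0005  0.0001] rot [-0.002 -0.     0.   ]
```

No contact, and the fingers are sliding off cleanly. Continuing the retreat along the pocket axis.

Request:
jog_arm --targets '[{"dx": -0.0072,"dy": -0.0021,"dz": 0.013,"rx": 0,"ry": 0,"rz": 0,"fingers": -0.45},{"dx": -0.0096,"dy": -0.0028,"dz": 0.0173,"rx": 0,"ry": 0,"rz": 0,"fingers": -0.45},{"dx": -0.012,"dy": -0.0034,"dz": 0.0217,"rx": 0,"ry": 0,"rz": 0,"fingers": -0.45},{"dx": -0.014,"dy": -0.004,"dz": 0.026,"rx": 0,"ry": 0,"rz": 0,"fingers": -0.45},{"dx": -0.014,"dy": -0.004,"dz": 0.026,"rx": 0,"ry": 0,"rz": 0,"fingers": -0.45},{"dx": -0.014,"dy": -0.004,"dz": 0.026,"rx": 0,"ry": 0,"rz": 0,"fingers": -0.45},{"dx": -0.03,"dy": 0.02,"dz": 0.03,"rx": 0,"ry": 0,"rz": 0,"fingers": -0.45},{"dx": 0,"dy": 0.0,"dz": 0,"rx": 0,"ry": 0,"rz": 0,"fingers": -0.45}]'

```text
clock: 11.3
tcp_pos: [0.4769, -0.1969, 0.2919]
eef_rot: [0.159, 0.581, 0.771, 0.207]
contact_force: [0.4, 0.1, 0.1]
gripper_width: 0.0238
```

Request:
jog_arm --targets '[{"dx": -0.03,"dy": 0.03,"dz": 0.02,"rx": 0,"ry": 0,"rz": 0,"fingers": -0.45},{"dx": -0.03,"dy": 0.04,"dz": 0.02,"rx": 0,"ry": 0,"rz": 0,"fingers": -0.45},{"dx": -0.03,"dy": 0.04,"dz": 0.0,"rx": 0,"ry": 0,"rz": 0,"fingers": -0.45},{"dx": -0.01,"dy": 0.045,"dz": 0.0,"rx": 0,"ry": 0,"rz": 0,"fingers": -0.45},{"dx": 0,"dy": 0.045,"dz": 0.0,"rx": 0,"ry": 0,"rz": 0,"fingers": -0.45},{"dx": 0,"dy": 0.045,"dz": 0.0,"rx": 0,"ry": 0,"rz": 0,"fingers": -0.45},{"dx": 0,"dy": 0.045,"dz": 0.0,"rx": 0,"ry": 0,"rz": 0,"fingers": -0.45},{"dx": 0,"dy": 0.0,"dz": 0,"rx": 0,"ry": 0,"rz": 0,"fingers": -0.45}]'

```text
clock: 12.1
tcp_pos: [0.3739, 0.0768, 0.3349]
eef_rot: [0.161, 0.581, 0.77, 0.21]
contact_force: [0.2, -0.4, -0.5]
gripper_width: 0.0234
```

```bash
python3 - <<'E'
from h import *
from scipy.optimize import least_squares
o=snap("z"); s=r.get_state(); print(s["clock"],s["tcp_pos"].round(3),s["contact_force"].round(1))
for tag in ("a","z"):
  for n in ("top","side"):
    c=load(tag)[n];P=cloud(c)
    S=P[(P[:,:,0]>.46)&(P[:,:,0]<.72)&(P[:,:,1]>-.30)&(P[:,:,1]<-.1)&(P[:,:,2]>.076)&(P[:,:,2]<.135)]
    for k in (0,1,2):
        f=PF-k*.056*np.array([np.cos(PY),np.sin(PY),0])
        q=np.c_[(S-f)@PX,(S-f)@PYv,(S-f)@PZ]; q=q[(np.abs(q[:,0])<.015)&(np.abs(q[:,1])<.05)&(q[:,2]>.06)&(q[:,2]<.115)]
        if len(q)<40: print(tag,n,k,"none",len(q)); continue
        def g(v):
            a=np.abs(q-[v[0],v[1],.05+v[2]])-[.00475,.035,.05]
            return np.abs(np.linalg.norm(np.maximum(a,0),axis=1)+np.minimum(a.max(1),0))
        w=least_squares(g,[0,0,0],loss="soft_l1",f_scale=.001,x_scale=.01).x
        print(tag,n,k,len(q),(w*1000).round(1),np.median(g(w)).round(5))
E
```

```text
12.2 [0.375 0.072 0.334] [ 0.7 -1.2  0.7]
a top 0 none 0
a top 1 469 [-1.9  0.4  0.4] 0.00056
a top 2 514 [-1.9  0.3  0.6] 0.00056
a side 0 none 0
a side 1 570 [-0.9  0.3  1.1] 0.00038
a side 2 797 [-0.6 -0.2  1.2] 0.0005
z top 0 460 [-5.2  0.2  0.7] 0.00078
z top 1 522 [1.8 1.  2.8] 0.00187
z top 2 508 [-1.9  0.3  0.5] 0.00058
z side 0 498 [-4.2  0.6  1.2] 0.00072
z side 1 726 [-5.7 -0.6  1.2] 0.00088
z side 2 797 [-0.6 -1.4  1.3] 0.00047
```

View pics/z_top.png

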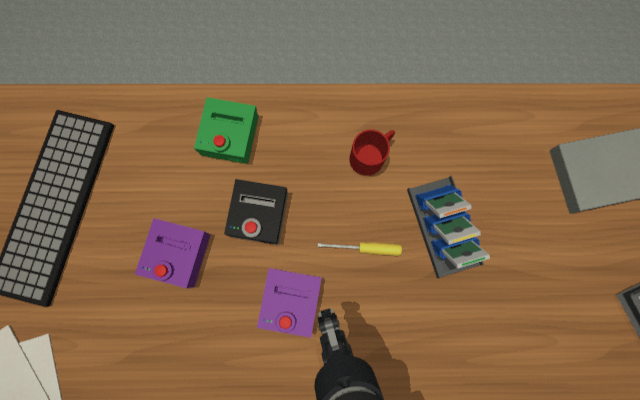

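View pics/z_side.png

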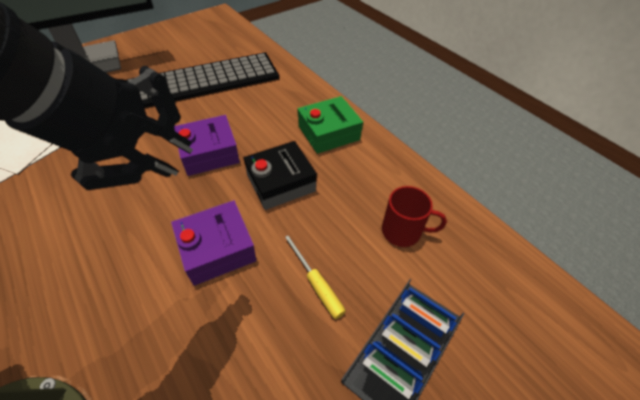

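The orange drive stands in its pocket and the dock is empty. Its fit shows a thickness offset of about 5 mm at the top, and the yellow drive's fit looks contaminated. I'll check both more closely.

```bash
python3 - <<'E'
from h import *
from scipy.optimize import least_squares
for n in ("top","side"):
    a,z=load("a")[n],load("z")[n]; out=[]
    for c in (a,z):
        C=c["color"].astype(int); m=(C[:,:,0]>170)&(C[:,:,1]>140)&(C[:,:,2]<120)
        m[:, :345]=0; m[:200]=0
        m2=(C[:,:,1]>C[:,:,0]+40)&(C[:,:,1]>110); m2[:,:345]=0
        out.append([np.argwhere(m).mean(0)[::-1].round(2),m.sum(),np.argwhere(m2).mean(0)[::-1].round(2),m2.sum()])
    print(n,out)
    P=cloud(z); 
    def fit(P,k,verbose):
        f=PF-k*.056*np.array([np.cos(PY),np.sin(PY),0])
        S=P.reshape(-1,3); q=np.c_[(S-f)@PX,(S-f)@PYv,(S-f)@PZ]
        q=q[(np.abs(q[:,0]+.003)<.011)&(np.abs(q[:,1])<.04)&(q[:,2]>.055)&(q[:,2]<.108)]
        def g(v):
            X=(q-[v[0],v[1],v[2]])@R.from_euler('y',v[3]).as_matrix()-[0,0,.05]
            d=np.abs(X)-[.00475,.035,.05]
            return np.abs(np.linalg.norm(np.maximum(d,0),axis=1)+np.minimum(d.max(1),0))
        w=least_squares(g,[-.002,0,0,-.02],loss="soft_l1",f_scale=.0007,x_scale=[.01,.01,.01,.1])
        print(" drive",k,"foot xyz mm",(w.x[:3]*1000).round(1),"tilt deg",np.degrees(w.x[3]).round(1),len(q),np.median(g(w.x)).round(5))
    for k in (0,1,2): fit(P,k,0)
    print(" before:"); 
    for k in (1,2): fit(cloud(a),k,0)
k=6
t=load("z")["top"]["color"][175:285,400:500,::-1]; cv2.imwrite("pics/z_t.png",cv2.resize(t,None,fx=5,fy=5,interpolation=cv2.INTER_CUBIC))
t=load("z")["side"]["color"][275:400,335:470,::-1]; cv2.imwrite("pics/z_s.png",cv2.resize(t,None,fx=4.5,fy=4.5,interpolation=cv2.INTER_CUBIC))
E
```

```text
top [[array([390.83, 246.55]), np.int64(453), array([473.02, 260.93]), np.int64(46)], [array([391.82, 246.31]), np.int64(461), array([473.02, 260.96]), np.int64(47)]]
 drive 0 foot xyz mm [0.9 0.2 0.9] tilt deg -4.4 496 0.00055
 drive 1 foot xyz mm [2.  0.5 1.2] tilt deg -6.1 562 0.0006
 drive 2 foot xyz mm [-0.7  0.2  0.6] tilt deg -0.9 550 0.00055
 before:
 drive 1 foot xyz mm [-1.2  0.5  0.4] tilt deg -0.5 504 0.00055
 drive 2 foot xyz mm [-1.1  0.3  0.6] tilt deg -0.6 557 0.00054
side [[array([408.07, 343.22]), np.int64(129), array([364.54, 216.14]), np.int64(373)], [array([409.04, 341.86]), np.int64(162), array([364.61, 216.65]), np.int64(387)]]
 drive 0 foot xyz mm [2.3 0.6 1.5] tilt deg -4.5 516 0.00034
 drive 1 foot xyz mm [2.8 0.2 1.6] tilt deg -6.0 760 0.00031
 drive 2 foot xyz mm [ 0.1 -1.4  1.3] tilt deg -0.5 839 0.0005
 before:
 drive 1 foot xyz mm [0.2 0.3 1.2] tilt deg -0.8 593 0.00034
 drive 2 foot xyz mm [-0.1 -0.1  1.2] tilt deg -0.4 832 0.0005
```

View pics/z_t.png

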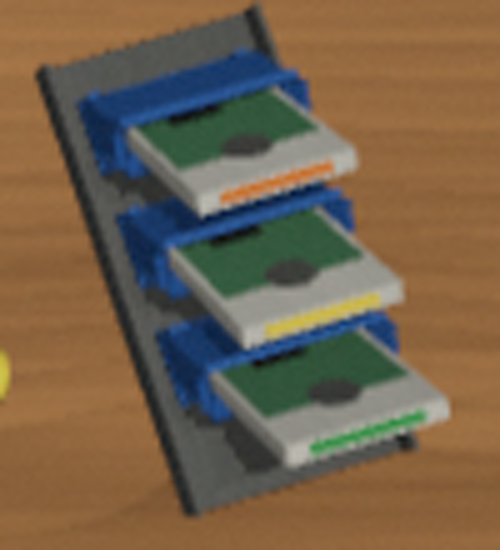

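View pics/z_s.png

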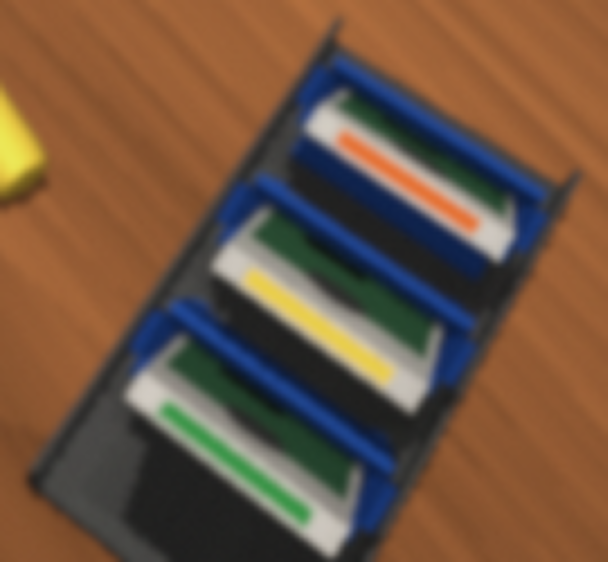

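```bash
python3 - <<'E'
from h import *
from scipy.optimize import least_squares
def fit(P,C,k,tag,x0=-.003):
    f=PF-k*.056*np.array([np.cos(PY),np.sin(PY),0])
    S=P.reshape(-1,3); q=np.c_[(S-f)@PX,(S-f)@PYv,(S-f)@PZ]; C=C.reshape(-1,3).astype(int)
    q=q[(np.abs(q[:,0]-x0)<.011)&(np.abs(q[:,1])<.04)&(q[:,2]>.055)&(q[:,2]<.108)&(C.max(1)>55)]
    def g(v):
        X=(q-[v[0],v[1],v[2]])@R.from_euler('y',v[3]).as_matrix()-[0,0,.05]
        d=np.abs(X)-[.00475,.035,.05]
        return np.abs(np.linalg.norm(np.maximum(d,0),axis=1)+np.minimum(d.max(1),0))
    w=least_squares(g,[-.001,0,0,-.03],loss="soft_l1",f_scale=.0007,x_scale=[.01,.01,.01,.1])
    print(tag,k,"foot",(w.x[:3]*1000).round(1),"tilt",np.degrees(w.x[3]).round(1),len(q),np.median(g(w.x)).round(5))
for t in "abcdefgz":
    c=load(t)["top"]; 
    for k in (1,2): fit(cloud(c),c["color"],k,t)
E
python3 - <<'E'
import cv2,pickle,numpy as np
rows=[]
for t in "aefgz":
    c=pickle.load(open(f"{t}.pkl","rb"))["top"]["color"][215:275,420:500,::-1]
    rows.append(cv2.resize(c,None,fx=5,fy=5,interpolation=cv2.INTER_CUBIC))
rows.append(rows[0])
cv2.imwrite("pics/cmp.png",cv2.resize(np.vstack([np.hstack(rows[:2]),np.hstack(rows[2:4]),np.hstack(rows[4:])]),None,fx=.66,fy=.66))
E
```

```text
a 1 foot [-1.2  0.5  0.4] tilt -0.5 501 0.00055
a 2 foot [-1.1  0.3  0.6] tilt -0.6 553 0.00054
b 1 foot [-0.9  0.4  0.8] tilt -0.7 509 0.00053
b 2 foot [-1.   0.2  0.5] tilt -0.6 558 0.00055
c 1 foot [-1.   0.3  0.6] tilt -0.6 504 0.0006
c 2 foot [-1.   0.4  0.6] tilt -0.6 556 0.00059
d 1 foot [-1.1  0.4  0.6] tilt -0.5 504 0.00051
d 2 foot [-1.   0.2  0.5] tilt -0.6 559 0.00058
e 1 foot [-1.4  0.3  0.7] tilt -0.4 285 0.00049
e 2 foot [-0.9  0.4  0.6] tilt -0.7 387 0.00053
f 1 foot [-1.1  0.4  0.6] tilt -0.6 309 0.00058
f 2 foot [-0.3  0.1  0.6] tilt -1.1 383 0.00059
g 1 foot [-1.3  0.3  0.6] tilt -0.5 215 0.00054
g 2 foot [-1.2  0.3  0.5] tilt -0.5 424 0.00059
z 1 foot [2.  0.5 1.2] tilt -6.1 562 0.0006
z 2 foot [-0.7  0.2  0.6] tilt -0.9 548 0.00055
```

View pics/cmp.png

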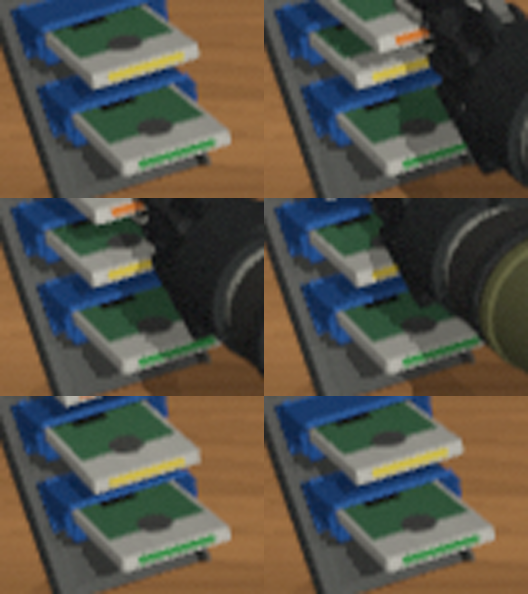

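The checks show that the yellow stored drive sat correctly until frame g. When I opened the fingers, their linkage tipped it about 5.5° forward within its pocket's play, moving its centre about 2 mm. I should mend that. I'll grip it by its 70 mm width, so the linkages open where there are no neighbours, and set it back to its earlier pose.

```bash
cat >> h.py <<'E'
PF1=PF-.056*np.array([np.cos(PY),np.sin(PY),0])
def yk(tx,ty,tz,tilt,sg=1):
    """TCP goal in yellow pocket frame mm; foot x tx, tz along the tilted axis"""
    t=np.radians(tilt); a=np.cos(t)*PZ+np.sin(t)*PX
    s=r.get_state(); d=s["tcp_pos"]-PF1; F=s["contact_force"]
    print("pk1",np.round([d@PX*1e3,d@PYv*1e3,d@PZ*1e3],1),"Fpk",np.round([F@PX,F@PYv,F@PZ],1))
    goal(PF1+PX*tx/1e3+PYv*ty/1e3+a*tz/1e3,sg*PYv,-a)
E
python3 -c "
from h import *
for sg in (1,-1): yk(2.4,0,200,-5.5,sg)"
```

```text
pk1 [ 46.2 314.4 329.6] Fpk [ 0.7 -1.3  0.4]
t 12.2 tcp [0.3745 0.0724 0.3345] F [ 0.7 -1.2  0.7] w 0.0234 q [ 0.14 -0.6  -0.76  0.88  0.06  1.46]
need d [ 0.097  -0.2993 -0.1445] rot [-0.804 -0.291  1.327]
pk1 [ 46.2 314.4 329.6] Fpk [ 0.7 -1.3  0.4]
t 12.2 tcp [0.3745 0.0724 0.3345] F [ 0.7 -1.2  0.7] w 0.0234 q [ 0.14 -0.6  -0.76  0.88  0.06  1.46]
need d [ 0.097  -0.2993 -0.1445] rot [ 0.848  0.164 -1.306]
```

Request:
jog_arm --targets '[{"dx": 0.01,"dy": -0.025,"dz": 0,"rx": -0.067,"ry": -0.024,"rz": 0.11,"fingers": 1},{"dx": 0.01,"dy": -0.025,"dz": 0,"rx": -0.067,"ry": -0.024,"rz": 0.11,"fingers": 1},{"dx": 0.01,"dy": -0.025,"dz": 0,"rx": -0.067,"ry": -0.024,"rz": 0.11,"fingers": 1},{"dx": 0.01,"dy": -0.025,"dz": 0,"rx": -0.067,"ry": -0.024,"rz": 0.11,"fingers": 1},{"dx": 0.01,"dy": -0.025,"dz": 0,"rx": -0.067,"ry": -0.024,"rz": 0.11,"fingers": 1},{"dx": 0.01,"dy": -0.025,"dz": 0,"rx": -0.067,"ry": -0.024,"rz": 0.11,"fingers": 1},{"dx": 0.01,"dy": -0.025,"dz": 0,"rx": -0.067,"ry": -0.024,"rz": 0.11,"fingers": 1},{"dx": 0.01,"dy": -0.025,"dz": 0,"rx": -0.067,"ry": -0.024,"rz": 0.11,"fingers": 1}]'

```text
clock: 13.0
tcp_pos: [0.4514, -0.1496, 0.3348]
eef_rot: [0.28, 0.121, 0.947, 0.099]
contact_force: [0.3, -0.0, -0.0]
gripper_width: 0.0851
```

```bash
python3 -c "
from h import *
yk(2.4,0,200,-5.5,1)"
```

```text
pk1 [ 57.4  79.8 323.5] Fpk [ 0.2 -0.1 -0.2]
t 13.0 tcp [ 0.4514 -0.1496  0.3348] F [ 0.3 -0.  -0. ] w 0.0851 q [-0.59 -0.32 -0.64  0.81  0.42 -0.24]
need d [ 0.0201 -0.0773 -0.1448] rot [-0.256 -0.082  0.45 ]
```

Request:
jog_arm --targets '[{"dx": 0.005,"dy": -0.02,"dz": -0.01,"rx": -0.064,"ry": -0.02,"rz": 0.112,"fingers": 1},{"dx": 0.005,"dy": -0.02,"dz": -0.02,"rx": -0.064,"ry": -0.02,"rz": 0.112,"fingers": 1},{"dx": 0.005,"dy": -0.02,"dz": -0.03,"rx": -0.064,"ry": -0.02,"rz": 0.112,"fingers": 1},{"dx": 0.005,"dy": -0.015,"dz": -0.03,"rx": -0.064,"ry": -0.02,"rz": 0.112,"fingers": 1},{"dx": 0,"dy": 0,"dz": 0,"rx": 0,"ry": 0,"rz": 0,"fingers": 1},{"dx": 0,"dy": 0,"dz": 0,"rx": 0,"ry": 0,"rz": 0,"fingers": 1}]'

```text
clock: 13.6
tcp_pos: [0.4641, -0.2515, 0.2421]
eef_rot: [0.305, -0.123, 0.944, 0.034]
contact_force: [-0.5, -0.2, 0.5]
gripper_width: 0.0852
```

```bash
python3 -c "
from h import *
yk(2.4,0,160,-5.5,1)"
```

```text
pk1 [ -2.8 -21.6 251.2] Fpk [-0.3 -0.   0.7]
t 13.6 tcp [ 0.4641 -0.2515  0.2421] F [-0.5 -0.2  0.5] w 0.0852 q [-0.8  -0.08 -0.67  0.63  0.53 -0.97]
need d [ 0.0298  0.0311 -0.0847] rot [0.01  0.007 0.023]
```

Request:
jog_arm --targets '[{"dx": -0.006,"dy": 0.02,"dz": -0.003,"rx": 0.01,"ry": 0.007,"rz": 0.023,"fingers": 1},{"dx": 0.014,"dy": 0.004,"dz": -0.03,"rx": 0,"ry": 0,"rz": 0,"fingers": 1},{"dx": 0.011,"dy": 0.003,"dz": -0.02,"rx": 0,"ry": 0,"rz": 0,"fingers": 1},{"dx": 0,"dy": 0,"dz": 0,"rx": 0,"ry": 0,"rz": 0,"fingers": 1},{"dx": 0,"dy": 0,"dz": 0,"rx": 0,"ry": 0,"rz": 0,"fingers": 1}]'

```text
clock: 14.1
tcp_pos: [0.4818, -0.2238, 0.1954]
eef_rot: [0.305, -0.129, 0.943, 0.041]
contact_force: [-1.0, -0.5, 0.7]
gripper_width: 0.0855
```

```bash
python3 -c "
from h import *
yk(2.4,0,140,-5.5,1)"
```

```text
pk1 [-4.800e+00  1.000e-01  1.983e+02] Fpk [-0.6 -0.2  1.1]
t 14.1 tcp [ 0.4818 -0.2238  0.1954] F [-1.  -0.5  0.7] w 0.0855 q [-0.73 -0.04 -0.76  0.49  0.52 -0.9 ]
need d [ 0.0232  0.0065 -0.0542] rot [-0.001  0.006  0.007]
```

Request:
jog_arm --targets '[{"dx": 0.0077,"dy": 0.0022,"dz": -0.018,"rx": 0,"ry": 0.006,"rz": 0.007,"fingers": 1},{"dx": 0.0077,"dy": 0.0022,"dz": -0.018,"rx": 0,"ry": 0,"rz": 0,"fingers": 1},{"dx": 0.005,"dy": 0.0015,"dz": -0.012,"rx": 0,"ry": 0,"rz": 0,"fingers": 1},{"dx": 0,"dy": 0,"dz": 0,"rx": 0,"ry": 0,"rz": 0,"fingers": 1},{"dx": 0,"dy": 0,"dz": 0,"rx": 0,"ry": 0,"rz": 0,"fingers": 1}]'

```text
clock: 14.6
tcp_pos: [0.5045, -0.2192, 0.1566]
eef_rot: [0.306, -0.133, 0.942, 0.039]
contact_force: [0.8, -0.2, 0.5]
gripper_width: 0.0855
```

```bash
python3 -c "
from h import *
yk(2.4,0,125,-5.5,1)
o=snap('y1')
t=o['top']['color'][150:290,380:530,::-1]; cv2.imwrite('pics/y1_t.png',cv2.resize(t,None,fx=4,fy=4,interpolation=cv2.INTER_CUBIC))
"
```

```text
pk1 [ -4.2  -1.7 153.2] Fpk [ 0.9 -0.4  0.1]
t 14.6 tcp [ 0.5045 -0.2192  0.1566] F [ 0.8 -0.2  0.5] w 0.0855 q [-0.69  0.03 -0.79  0.35  0.5  -0.87]
need d [ 0.0089  0.0043 -0.0276] rot [0.005 0.009 0.001]
```

View pics/y1_t.png

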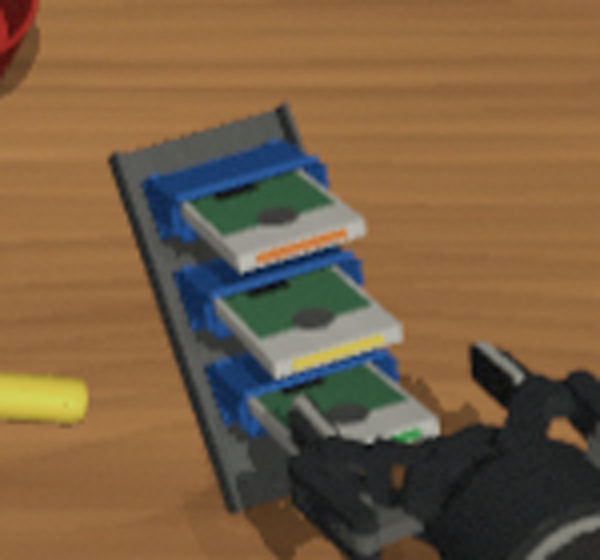

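The open fingers straddle the drive's width, tips at about (298,400) and (490,350) in the crop. Going down in steps.

Request:
jog_arm --targets '[{"dx": 0.001,"dy": 0.003,"dz": -0.014,"rx": 0.005,"ry": 0.009,"rz": 0,"fingers": 1},{"dx": 0.004,"dy": 0.001,"dz": -0.01,"rx": 0,"ry": 0,"rz": 0,"fingers": 1},{"dx": 0,"dy": 0,"dz": 0,"rx": 0,"ry": 0,"rz": 0,"fingers": 1}]'

```text
clock: 15.0
tcp_pos: [0.5102, -0.2164, 0.1335]
eef_rot: [0.303, -0.132, 0.943, 0.041]
contact_force: [-1.6, 0.2, 0.1]
gripper_width: 0.0854
```

```bash
python3 -c "
from h import *
yk(2.4,0,110,-5.5,1)"
```

```text
pk1 [-10.4  -0.6 130.1] Fpk [-1.3  0.6  0.8]
t 15.0 tcp [ 0.5102 -0.2164  0.1335] F [-1.6  0.2  0.1] w 0.0854 q [-0.67  0.07 -0.81  0.29  0.49 -0.85]
need d [ 0.0116  0.0039 -0.0167] rot [0.002 0.002 0.002]
```

Request:
jog_arm --targets '[{"dx": 0.0055,"dy": 0.002,"dz": -0.008,"rx": 0.002,"ry": 0.002,"rz": 0.002,"fingers": 1},{"dx": 0.005,"dy": 0.0015,"dz": -0.008,"rx": 0,"ry": 0,"rz": 0,"fingers": 1},{"dx": 0,"dy": 0,"dz": 0,"rx": 0,"ry": 0,"rz": 0,"fingers": 1}]'

```text
clock: 15.3
tcp_pos: [0.5213, -0.2127, 0.1161]
eef_rot: [0.302, -0.132, 0.943, 0.043]
contact_force: [-0.2, 0.3, 0.1]
gripper_width: 0.0853
```

```bash
python3 -c "
from h import *
yk(2.4,0,93,-5.5,1)"
```

```text
pk1 [ -8.9  -0.  109.2] Fpk [-0.1  0.4  0.1]
t 15.3 tcp [ 0.5213 -0.2127  0.1161] F [-0.2  0.3  0.1] w 0.0853 q [-0.65  0.11 -0.82  0.24  0.48 -0.83]
need d [ 0.0099  0.0029 -0.0132] rot [-0.    -0.001  0.001]
```

Request:
jog_arm --targets '[{"dx": 0.005,"dy": 0.0015,"dz": -0.007,"rx": 0,"ry": 0,"rz": 0,"fingers": 1},{"dx": 0.004,"dy": 0.001,"dz": -0.005,"rx": 0,"ry": 0,"rz": 0,"fingers": 1},{"dx": 0,"dy": 0,"dz": 0,"rx": 0,"ry": 0,"rz": 0,"fingers": 1},{"dx": 0,"dy": 0,"dz": 0,"rx": 0,"ry": 0,"rz": 0,"fingers": 1}]'

```text
clock: 15.7
tcp_pos: [0.5312, -0.2096, 0.1026]
eef_rot: [0.301, -0.132, 0.943, 0.043]
contact_force: [-0.3, -0.2, -0.5]
gripper_width: 0.0854
```

```bash
cat > yfit.py <<'E'
import sys
from h import *
from scipy.optimize import least_squares
def fit(c,k,tag):
    P=cloud(c);C=c["color"]
    f=PF-k*.056*np.array([np.cos(PY),np.sin(PY),0])
    S=P.reshape(-1,3); q=np.c_[(S-f)@PX,(S-f)@PYv,(S-f)@PZ]; C=C.reshape(-1,3).astype(int)
    q=q[(np.abs(q[:,0]+.003)<.011)&(np.abs(q[:,1])<.038)&(q[:,2]>.055)&(q[:,2]<.108)&(C.max(1)>55)]
    if len(q)<60: print(tag,k,"few"); return
    def g(v):
        X=(q-[v[0],v[1],v[2]])@R.from_euler('y',v[3]).as_matrix()-[0,0,.05]
        d=np.abs(X)-[.00475,.035,.05]
        return np.abs(np.linalg.norm(np.maximum(d,0),axis=1)+np.minimum(d.max(1),0))
    w=least_squares(g,[-.001,0,0,-.03],loss="soft_l1",f_scale=.0007,x_scale=[.01,.01,.01,.1])
    print(tag,k,"foot",(w.x[:3]*1000).round(1),"tilt",np.degrees(w.x[3]).round(1),len(q),np.median(g(w.x)).round(5))
if __name__=="__main__":
    o=snap(sys.argv[1])
    for n in ("top","side"):
        for k in (0,1,2): fit(o[n],k,n)
    t=o['top']['color'][150:290,380:530,::-1]; cv2.imwrite(f'pics/{sys.argv[1]}_t.png',cv2.resize(t,None,fx=4,fy=4,interpolation=cv2.INTER_CUBIC))
E
python3 yfit.py y2; python3 -c "
from h import *
yk(2.4,0,93,-5.5,1)"
```

```text
top 0 foot [0.9 0.2 1. ] tilt -4.4 498 0.00054
top 1 foot [1.9 0.4 0.9] tilt -6.0 561 0.00053
top 2 few
side 0 foot [2.3 0.3 1.5] tilt -4.6 519 0.00031
side 1 foot [2.6 0.  1.9] tilt -5.8 206 0.00023
side 2 few
pk1 [-6.6  0.1 92.5] Fpk [-0.5 -0.1  0.6]
t 15.8 tcp [ 0.5312 -0.2097  0.1028] F [-0.7 -0.3  0.3] w 0.0856 q [-0.63  0.14 -0.82  0.19  0.48 -0.81]
need d [ 0.0001 -0.      0.0001] rot [-0.001 -0.001  0.   ]
```

View pics/y2_t.png

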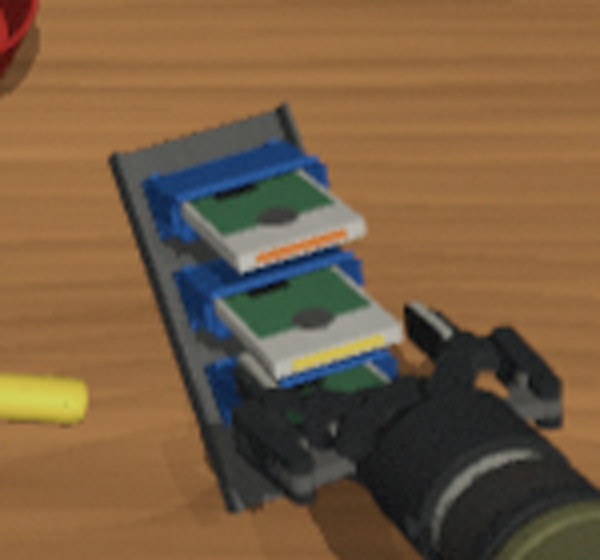

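Request:
jog_arm --targets '[{"dx": 0,"dy": 0,"dz": 0,"rx": 0,"ry": 0,"rz": 0,"fingers": 0.6},{"dx": 0,"dy": 0,"dz": 0,"rx": 0,"ry": 0,"rz": 0,"fingers": 0.55},{"dx": 0,"dy": 0,"dz": 0,"rx": 0,"ry": 0,"rz": 0,"fingers": 0.5}]'

```text
clock: 16.1
tcp_pos: [0.5312, -0.21, 0.1041]
eef_rot: [0.302, -0.132, 0.943, 0.043]
contact_force: [0.0, -0.8, -1.7]
gripper_width: 0.0682
```

```bash
python3 yfit.py y3; python3 -c "
from h import *
yk(2.4,0,93,-5.5,1)"
```

```text
top 0 foot [0.7 0.1 0.5] tilt -4.3 499 0.00055
top 1 foot [0.9 0.3 1.1] tilt -5.0 534 0.00064
top 2 few
side 0 foot [2.3 0.3 1.6] tilt -4.6 519 0.00036
side 1 foot [ 0.2  0.3 14.9] tilt -4.2 214 0.00033
side 2 few
pk1 [-6.1 -0.3 93.5] Fpk [-1.   0.3  0.5]
t 16.2 tcp [ 0.5312 -0.21    0.104 ] F [-1.1  0.  -0.1] w 0.0681 q [-0.63  0.14 -0.82  0.19  0.48 -0.81]
need d [ 0.      0.0003 -0.0011] rot [-0.001  0.     0.001]
```

The drive is gripped by its width with no y shift. Now I'll tilt it back upright in small coupled steps.

```bash
python3 -c "
from h import *
yk(-.5,-.3,93.5,-.3,1)"
```

```text
pk1 [-6.1 -0.3 93.5] Fpk [-1.   0.3  0.5]
t 16.2 tcp [ 0.5312 -0.21    0.104 ] F [-1.1  0.  -0.1] w 0.0681 q [-0.63  0.14 -0.82  0.19  0.48 -0.81]
need d [0.0043 0.0012 0.0025] rot [-0.026  0.088  0.001]
```

Request:
jog_arm --targets '[{"dx": 0.0015,"dy": 0.0004,"dz": 0.0008,"rx": -0.009,"ry": 0.03,"rz": 0,"fingers": 0.4},{"dx": 0.0015,"dy": 0.0004,"dz": 0.0008,"rx": -0.009,"ry": 0.03,"rz": 0,"fingers": 0.4}]'

```text
clock: 16.4
tcp_pos: [0.5336, -0.2096, 0.1056]
eef_rot: [0.272, -0.133, 0.952, 0.038]
contact_force: [1.4, -0.2, -1.0]
gripper_width: 0.0683
```

```bash
python3 -c "
from h import *
yk(-.5,-.3,93.5,-.3,1)"
```

```text
pk1 [-3.2 -0.5 93.7] Fpk [ 0.6 -0.6 -1.6]
t 16.4 tcp [ 0.5336 -0.2096  0.1056] F [ 1.4 -0.2 -1. ] w 0.0683 q [-0.6   0.15 -0.77  0.27  0.42 -0.79]
need d [0.0019 0.0007 0.0009] rot [-0.007  0.027  0.002]
```

Request:
jog_arm --targets '[{"dx": 0.0019,"dy": 0.0007,"dz": 0.0009,"rx": -0.007,"ry": 0.027,"rz": 0.002,"fingers": 0.4},{"dx": 0,"dy": 0,"dz": 0,"rx": 0,"ry": 0,"rz": 0,"fingers": 0.4}]'

```text
clock: 16.6
tcp_pos: [0.5368, -0.2093, 0.1075]
eef_rot: [0.259, -0.135, 0.956, 0.036]
contact_force: [-0.1, -0.5, -0.6]
gripper_width: 0.068
```

```bash
python3 yfit.py y4; python3 -c "
from h import *
yk(-.5,-.3,93.5,-.3,1)"
```

```text
top 0 foot [0.9 0.  0.9] tilt -4.4 498 0.00051
top 1 foot [-0.6  0.1  0.6] tilt -0.5 464 0.00053
top 2 few
side 0 foot [2.5 0.4 1.6] tilt -4.7 314 0.00031
side 1 few
side 2 few
pk1 [-0.7 -0.6 93.6] Fpk [-1.  -0.7  1.7]
t 16.7 tcp [ 0.5357 -0.2091  0.1067] F [-1.5 -1.1  1. ] w 0.0681 q [-0.58  0.15 -0.75  0.31  0.39 -0.79]
need d [-0.0002  0.0002 -0.0002] rot [ 0.    -0.001  0.   ]
```

View pics/y4_t.png

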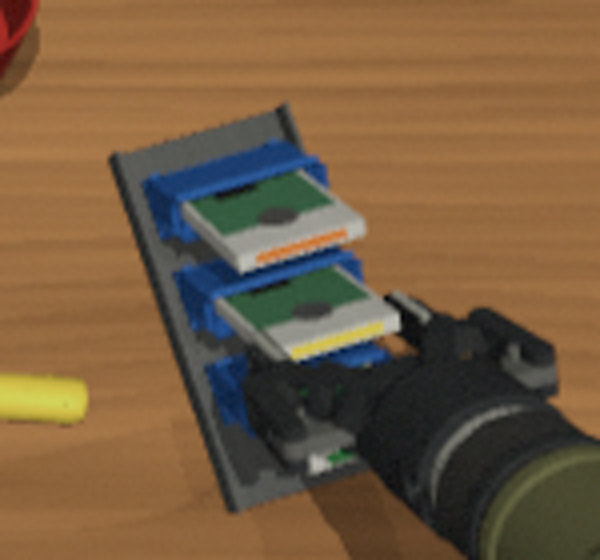

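The yellow drive's pose is nearly restored: foot (-0.6, 0.1, 0.6), tilt -0.5°, against (-1.2, 0.5, 0.4), -0.5° originally. One small nudge to rest it on the front wall and floor.

Request:
jog_arm --targets '[{"dx": -0.0005,"dy": 0.0003,"dz": -0.0007,"rx": 0,"ry": 0,"rz": 0,"fingers": 0.4}]'

```text
clock: 16.8
tcp_pos: [0.5355, -0.2091, 0.1065]
eef_rot: [0.259, -0.134, 0.956, 0.036]
contact_force: [-3.2, -1.1, 9.3]
gripper_width: 0.0678
```

Request:
jog_arm --targets '[{"dx": -0.0001,"dy": 0.0002,"dz": -0.0005,"rx": 0,"ry": 0,"rz": 0,"fingers": 0.4}]'

```text
clock: 16.9
tcp_pos: [0.5355, -0.2091, 0.1065]
eef_rot: [0.26, -0.134, 0.956, 0.036]
contact_force: [-4.0, -0.6, 7.2]
gripper_width: 0.0682
```

```bash
python3 yfit.py y5; python3 -c "
from h import *
yk(-1.2,0,93,-.3,1)"
```

```text
top 0 foot [1.3 0.1 0.8] tilt -4.7 493 0.00055
top 1 foot [-0.8 -0.   0.7] tilt -1.0 474 0.00062
top 2 few
side 0 foot [2.2 0.5 1.5] tilt -4.5 406 0.00027
side 1 few
side 2 few
pk1 [-1.  -0.6 93.6] Fpk [ 0.2 -0.   6.2]
t 17.0 tcp [ 0.5355 -0.2091  0.1065] F [-2.8 -0.8  5.5] w 0.0683 q [-0.58  0.15 -0.75  0.3   0.39 -0.79]
need d [-0.0004  0.0005 -0.0008] rot [0.    0.003 0.001]
```

Request:
jog_arm --targets '[{"dx": -0.0004,"dy": 0.0004,"dz": -0.0002,"rx": -0.001,"ry": 0.006,"rz": 0.001,"fingers": 0.4}]'

```text
clock: 17.1
tcp_pos: [0.535, -0.209, 0.1065]
eef_rot: [0.258, -0.134, 0.956, 0.036]
contact_force: [1.1, 0.9, -0.9]
gripper_width: 0.0683
```

Request:
jog_arm --targets '[{"dx": -0.0004,"dy": 0.0002,"dz": -0.0002,"rx": -0.001,"ry": 0.004,"rz": 0,"fingers": 0.4}]'

```text
clock: 17.2
tcp_pos: [0.5348, -0.209, 0.1064]
eef_rot: [0.256, -0.134, 0.957, 0.035]
contact_force: [1.7, 0.0, 0.3]
gripper_width: 0.0681
```

```bash
python3 yfit.py y6; python3 -c "
from h import *
yk(-1.2,0,93,-.3,1)"
```

```text
top 0 foot [0.7 0.1 0.8] tilt -4.3 491 0.00054
top 1 foot [-0.7  0.4  1. ] tilt -1.4 471 0.00053
top 2 few
side 0 foot [2.5 0.2 1.4] tilt -4.7 333 0.0003
side 1 few
side 2 few
pk1 [-1.5 -0.2 93.8] Fpk [ 0.8 -0.4 -0.7]
t 17.3 tcp [ 0.5349 -0.209   0.1065] F [ 1.1 -0.1 -0.2] w 0.0681 q [-0.58  0.15 -0.75  0.31  0.39 -0.79]
need d [ 0.0002  0.0003 -0.0008] rot [ 0.003 -0.005  0.   ]
```

Request:
jog_arm --targets '[{"dx": 0.0003,"dy": 0.0001,"dz": -0.0004,"rx": -0.002,"ry": 0.008,"rz": 0,"fingers": 0.4}]'

```text
clock: 17.4
tcp_pos: [0.5353, -0.2089, 0.1064]
eef_rot: [0.252, -0.134, 0.958, 0.035]
contact_force: [-4.1, -0.5, 9.1]
gripper_width: 0.068
```

Request:
jog_arm --targets '[{"dx": 0,"dy": 0,"dz": -0.0003,"rx": 0,"ry": 0.003,"rz": 0,"fingers": 0.4}]'

```text
clock: 17.5
tcp_pos: [0.5357, -0.2089, 0.1066]
eef_rot: [0.251, -0.134, 0.958, 0.035]
contact_force: [-1.3, -0.4, 6.2]
gripper_width: 0.068
```

```bash
python3 yfit.py y7; python3 -c "
from h import *
yk(-1.2,0,93,-.3,1)"
```

```text
top 0 foot [0.4 0.1 0.8] tilt -4.0 494 0.00054
top 1 foot [-0.5  0.5  0.5] tilt -1.1 468 0.00061
top 2 few
side 0 foot [2.2 0.4 1.2] tilt -4.5 143 0.00023
side 1 few
side 2 few
pk1 [-0.8 -0.4 93.5] Fpk [1.2 1.2 5.7]
t 17.6 tcp [ 0.5357 -0.2089  0.1066] F [-2.1  0.7  5.5] w 0.0683 q [-0.58  0.15 -0.74  0.33  0.38 -0.79]
need d [-0.0006  0.0002 -0.0009] rot [ 0.004 -0.015  0.   ]
```

The yellow drive is on the floor (about 6 N) and within 1 mm and 1° of where it started. Releasing.

Request:
jog_arm --targets '[{"dx": 0,"dy": 0,"dz": 0,"rx": 0,"ry": 0,"rz": 0,"fingers": 0.7},{"dx": 0,"dy": 0,"dz": 0,"rx": 0,"ry": 0,"rz": 0,"fingers": 0.9},{"dx": 0,"dy": 0,"dz": 0,"rx": 0,"ry": 0,"rz": 0,"fingers": 0.9}]'

```text
clock: 17.9
tcp_pos: [0.5344, -0.2083, 0.1054]
eef_rot: [0.25, -0.134, 0.958, 0.036]
contact_force: [0.4, 0.4, -0.1]
gripper_width: 0.0812
```

```bash
python3 yfit.py y8; python3 -c "
from h import *
yk(-1.2,0,105,-.3,1)"
```

```text
top 0 foot [1.1 0.1 1.1] tilt -4.5 492 0.00061
top 1 foot [-0.7  0.2  0.8] tilt -1.4 505 0.00052
top 2 few
side 0 foot [2.7 0.1 1.4] tilt -4.9 160 0.00023
side 1 few
side 2 few
pk1 [-2.2  0.5 93. ] Fpk [ 0.9  1.  -0.3]
t 18.0 tcp [ 0.5345 -0.2083  0.1055] F [0.6 1.2 0.2] w 0.0812 q [-0.58  0.15 -0.74  0.33  0.38 -0.79]
need d [-0.0053 -0.002   0.0106] rot [ 0.003 -0.018  0.   ]
```

View pics/y8_t.png

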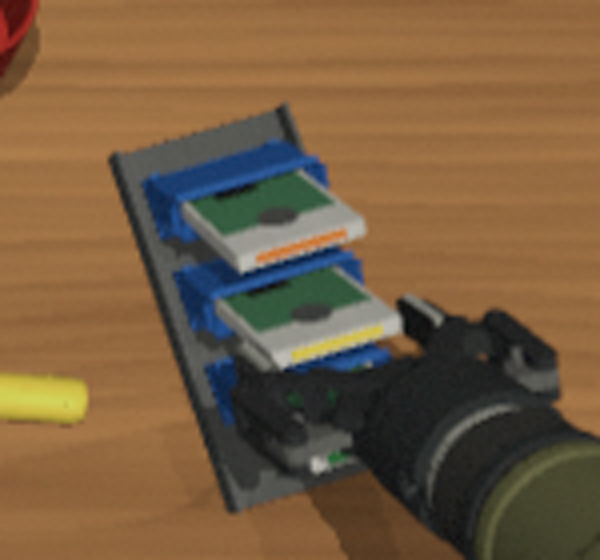

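It stays put. Retreating along the pocket axis.

Request:
jog_arm --targets '[{"dx": -0.0045,"dy": -0.0018,"dz": 0.0095,"rx": 0,"ry": 0,"rz": 0,"fingers": 0.95},{"dx": -0.0048,"dy": -0.0014,"dz": 0.0087,"rx": 0,"ry": 0,"rz": 0,"fingers": 0.95}]'

```text
clock: 18.2
tcp_pos: [0.5239, -0.2108, 0.1231]
eef_rot: [0.249, -0.134, 0.959, 0.037]
contact_force: [-0.6, 0.3, 0.4]
gripper_width: 0.0833
```

```bash
python3 -c "
from h import *
yk(0,0,130,-.3,1)"
```

```text
pk1 [ -2.8   1.  113.7] Fpk [-0.2  0.5  0.6]
t 18.2 tcp [ 0.5239 -0.2108  0.1231] F [-0.6  0.3  0.4] w 0.0833 q [-0.59  0.12 -0.73  0.39  0.38 -0.8 ]
need d [-0.0058 -0.0027  0.0151] rot [ 0.002 -0.021 -0.   ]
```

Request:
jog_arm --targets '[{"dx": -0.006,"dy": -0.003,"dz": 0.015,"rx": 0,"ry": 0,"rz": 0,"fingers": 0.95},{"dx": -0.009,"dy": -0.0026,"dz": 0.0175,"rx": 0,"ry": 0,"rz": 0,"fingers": 0.95},{"dx": -0.011,"dy": -0.0032,"dz": 0.022,"rx": 0,"ry": 0,"rz": 0,"fingers": 0.95},{"dx": -0.012,"dy": -0.0034,"dz": 0.026,"rx": 0,"ry": 0,"rz": 0,"fingers": 0.95},{"dx": -0.012,"dy": -0.0034,"dz": 0.03,"rx": 0,"ry": 0,"rz": 0,"fingers": 0.95},{"dx": -0.012,"dy": 0,"dz": 0.03,"rx": 0,"ry": 0,"rz": 0,"fingers": 0.95},{"dx": -0.012,"dy": 0,"dz": 0.03,"rx": 0,"ry": 0,"rz": 0,"fingers": 0.95},{"dx": -0.02,"dy": 0,"dz": 0.02,"rx": 0,"ry": 0,"rz": 0,"fingers": 0.95}]'

```text
clock: 19.0
tcp_pos: [0.4224, -0.226, 0.3255]
eef_rot: [0.249, -0.135, 0.958, 0.036]
contact_force: [-0.3, -0.5, 1.3]
gripper_width: 0.0833
```

Request:
jog_arm --targets '[{"dx": -0.02,"dy": 0.03,"dz": 0,"rx": 0,"ry": 0,"rz": 0,"fingers": 0.95},{"dx": -0.01,"dy": 0.04,"dz": 0,"rx": 0,"ry": 0,"rz": 0,"fingers": 0.95},{"dx": 0,"dy": 0.04,"dz": 0,"rx": 0,"ry": 0,"rz": 0,"fingers": 0.95},{"dx": 0,"dy": 0.04,"dz": 0,"rx": 0,"ry": 0,"rz": 0,"fingers": 0.95},{"dx": 0,"dy": 0.045,"dz": 0,"rx": 0,"ry": 0,"rz": 0,"fingers": 0.95},{"dx": 0,"dy": 0.045,"dz": 0,"rx": 0,"ry": 0,"rz": 0,"fingers": 0.95},{"dx": 0,"dy": 0.045,"dz": 0,"rx": 0,"ry": 0,"rz": 0,"fingers": 0.95},{"dx": 0,"dy": 0,"dz": 0,"rx": 0,"ry": 0,"rz": 0,"fingers": 0.95}]'

```text
clock: 19.8
tcp_pos: [0.3858, 0.0552, 0.3382]
eef_rot: [0.257, -0.133, 0.957, 0.031]
contact_force: [-0.2, -1.1, 0.2]
gripper_width: 0.0832
```

```bash
python3 yfit.py y9; python3 - <<'E'
from h import *
s=r.get_state(); print(s["clock"],s["tcp_pos"].round(3),s["contact_force"].round(1))
for n in ("top","side"):
    a,z=load("a")[n]["color"].astype(int),load("y9")[n]["color"].astype(int)
    for nm,f in (("red",lambda C:(C[:,:,0]>80)&(C[:,:,1]<40)&(C[:,:,2]<40)),("yellow",lambda C:(C[:,:,0]>150)&(C[:,:,1]>130)&(C[:,:,2]<90))):
        box=np.zeros((400,640),bool)
        if nm=="red": box[120:250,340:460]=1
        else: box[230:330,290:410]=1
        if n=="top" and nm=="yellow": box[:]=0; box[235:262,310:410]=1
        print(n,nm,[(np.argwhere(f(C)&box).mean(0).round(2),(f(C)&box).sum()) for C in (a,z)])
E
```

```text
top 0 foot [0.9 0.3 0.9] tilt -4.3 500 0.00053
top 1 foot [-0.3  0.2  0.7] tilt -1.7 515 0.00055
top 2 foot [-0.9  0.4  0.3] tilt -0.6 551 0.00062
side 0 foot [ 2.3 -1.3  1.6] tilt -4.6 519 0.00034
side 1 foot [ 0.4 -0.3  1.2] tilt -1.5 619 0.00033
side 2 foot [0.1 0.1 1.2] tilt -0.5 803 0.00049
19.9 [0.386 0.051 0.338] [-1.6 -0.7  0.6]
top red [(array([148.41, 370.19]), np.int64(402)), (array([148.24, 370.74]), np.int64(387))]
top yellow [(array([248.35, 380.44]), np.int64(440)), (array([248.42, 380.48]), np.int64(446))]
side red [(array([210.85, 415.93]), np.int64(392)), (array([211.11, 415.23]), np.int64(413))]
side yellow [(array([292.68, 325.57]), np.int64(660)), (array([292.77, 325.61]), np.int64(682))]
```

View pics/y9_top.png

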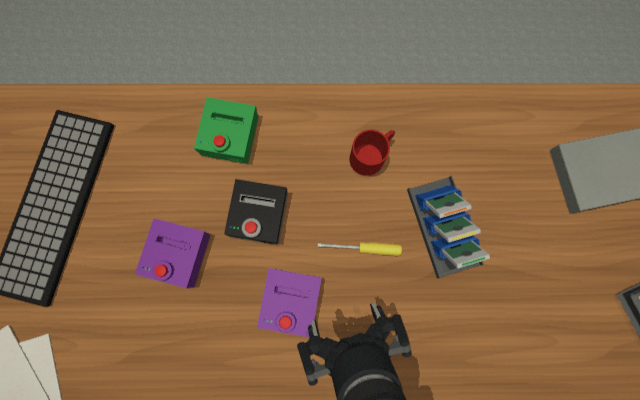

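The yellow drive is back (tilt -1.6°, centre within 0.5 mm). Green, mug and screwdriver are unmoved, and the orange drive is stable on its floor. Handing in.

```bash
python3 -c "
from workcell import r
print(r.finish_job())"
```

```text
the job is handed in; nothing more can be done
None
```

The button was pressed and the drive is seated in the empty pocket, but I disturbed one stored drive on the way and had to set it back. The job was handed in at about 20 s; no verdict is reported.

- **Power button:** I pressed it with shut fingers until the travel bottomed out. The force reached 55 N at the fingertips, well past the 4 N spring, so that press was harder than it needed to be.
- **Drive:** I lifted it out of the dock and slid it in at the 30° lean. It touched the floor at about 15 N, with its top 100 mm along the pocket axis, before I let go. After release it tipped about 4.4° forward in the pocket's slack and has stayed there since.
- **Stored yellow drive:** When I opened the gripper, its linkage tipped this drive about 5.5° forward within its pocket. I gripped it by its width, set it back on its floor and let go. It now leans about 1° more than at the start, with its centre within about 0.5 mm.
- **Everything else:** The green drive, the mug and the screwdriver are unmoved within measuring accuracy, and the arm is clear of everything.

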